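# Jack the dropped bottle tier level and hold it

## Task

The bracket under the near end of the loaded bottle tier has slipped and the tier sags there. Stand the red ratchet jack on the bench with its saddle squarely under the orange-marked lift point, then pump its handle until the jack has raised the tier flush with the fixed shelf beside it, and finish while holding the handle pressed down with the tier flush, so that a colleague can refasten the bracket. Only the jack may carry the tier; leave the wash bottle, amber bottle and jar on the bench where they stand.

Things in the scene. Friction and masses are not known exactly. Their poses are not given: they have to be found in the camera images.
- carry (a point): Centre of the black carrying bar (70 long along jack x, 12 wide, 14 high, 75 above the jack's underside, open below it for 60) by which the loose red 0.95 kg ratchet jack is grasped from above. Axes of the jack: x level from handle end to saddle end, z up. From here the ram axis lies at x +85, y -18; the centre of mass about x +43, y -22. Both sides of the bar are free for 25 or more
- jack: The jack's base plate (215 x 110 x 8) with housing (44 square, 72 high). Origin on the ram axis at the underside; axes as carry. The plate reaches from x -170 to +45 and y -55 to +55
- saddle (a point): Centre of the top face of the jack's round saddle (40 diameter) on the toothed ram. Ram fully down it is 98 above the jack's underside; the ram can rise 47. It rests on ratchet notches 8 apart and cannot be lowered. Axes as the jack's
- press (a point): Middle of the top face of the black rubber grip of the jack's pump handle (80 long, 28 wide, 18 thick, this point 33 from its outer end): the place to press. Handle up: x -97, y -48, z +59 from carry in jack axes; fully down it is 88 lower and 25 further to -x. Sprung, it comes up by itself when let go; pressing takes 2 to 4 N unloaded, 3 to 6 N when lifting the tier
- pump (a joint): Pump handle angle (rad): 0 up, grows as pressed, stop at 0.54. The first 0.05 to 0.09 is free play, then the ram rises 0.022 m per rad. A stroke of 0.50 or more and a full return to 0 gains one 8 mm notch; after a shorter stroke the ram sinks back to its last notch as the handle comes up. Held part way down, the ram stays at the height it was pushed to
- handle: The jack's pump handle with its grip; origin on the pivot axis, 34 behind (-x) the ram axis and 45 above the jack's underside. With the handle up (28 degrees above level) its axes are the jack's; they turn with it. The pressing point is 172 along the handle from the pivot
- ram: The jack's toothed ram with the saddle on top; origin on the ram axis, at the jack's underside when the ram is fully down; axes as the jack's
- lift_point (a point): Centre of the underside of the steel lift plate (44 square) under the loose tier, 22 below an orange dot on the tier's top; orange patch on the front edge too. 22 behind the front edge, 45 from the free end. 130 to 138 above the bench when flush, 7 to 13 lower when sagging. x level from the tier's front to its back (push the jack in with jack x along it), y along the tier to its pinned far end, z up
- tier: Loose white tier board (130 deep, 445 long, 18 thick, top 152 to 160 above the bench when flush) with amber bottles 90 high in a row 88 behind its front edge and four small jars; about 2.6 kg. Origin 13 above the lift point, at half the board's thickness; axes as the lift point. It swings about a pin 400 along y from here. Raising it takes 13 to 18 N at the lift point
- tier_end (a point): Point on the top face of the loose tier, 5 from its free end and 7 behind its front edge, 440 from the pin; to be brought to the height of fixed_end
- fixed_end (a point): Point on the top face of the fixed white shelf board next to the tier, in line with it, 5 from the end that faces the tier and 7 behind the front edge; 152 to 160 above the bench. The board is 155 long, carries three amber bottles and stands on glass plates
- wash_bottle: White wash bottle with orange cap and spout (58 diameter, 150 high), to be left alone; origin under its base
- amber_bottle: Brown glass bottle with black stopper (60 diameter, 125 high), to be left alone; origin under its base
- jar: Small brown jar with red band and black lid (50 diameter, 56 high), to be left alone; origin under its base

How it is judged (in metres and radians):
On the way, in this order (a step that is already met when the one before it is completed fails the run):
1. the jack stands upright on the bench with its saddle under the marked lift point, within 12 mm (horizontal distance between saddle and lift_point below 0.012 m and angle between carry's own z axis and vertical below 0.05 rad and height (world z) of carry below 0.079 m), for 0.2 s.
2. the pumped saddle has come up against the lift plate and carries load (contact force between ram and tier above 4 N), for 0.2 s.
At the end, for the whole second after the job is handed in: Tier end flush with the fixed shelf within 3 mm, carried (over 8 N) by the saddle, which is within 12 mm of the lift point; jack upright on the bench; robot not touching the tier but pressing the handle with over 1 N, at least 0.05 rad below its top position (all of step 1 and z of tier_end in the frame of fixed_end between -0.003 and 0.003 m and contact force between ram and tier above 8 N and contact force between each of the arm, the fingers and tier below 0.5 N and contact force between any of the fingers, the arm and handle above 1 N and value of joint pump above 0.05 rad); the arm keeps its last pose, push and grip.
It fails at once if the wash bottle is pushed more than 20 mm or tipped (distance of wash_bottle from where it was at the start of the episode above 0.02 m or angle between wash_bottle's own z axis and vertical above 0.3 rad).
It fails at once if the amber bottle is pushed more than 20 mm or tipped (distance of amber_bottle from where it was at the start of the episode above 0.02 m or angle between amber_bottle's own z axis and vertical above 0.3 rad).
It fails at once if the jar is pushed more than 20 mm or tipped (distance of jar from where it was at the start of the episode above 0.02 m or angle between jar's own z axis and vertical above 0.3 rad).
It also fails if it takes over 64 s, if anything falls off the work surface, if the arm or the gripper's body presses on something with over 40 N, if the wrist force passes 120 N, or if a joint passes its speed limit or range.

## Robot

A 6-joint arm with a two-finger parallel gripper is mounted at the origin on the work surface. World frame = base frame: x ahead of the robot, y to its left, z up, the work surface at z = 0. Lengths are in mm, angles in degrees, forces in N, time in s.
With the tool pointing down it reaches from about 300 to 1000 mm from the base axis. Payload 5.1 kg.
Tool frame: the origin (TCP) lies on the mounting face of the last link; the fingertips stand 190 mm ahead of it and the grasp point (between the pads) lies 171 mm ahead of it (manip.grip_point_offset is the distance from the TCP to the grasp point, in mm); x points along the fingers, y is the direction in which the jaws open and shut, and the axes are right-handed (so a half turn about x gives the same grasp; the last joint's range is limited). The gripper opens to 95 mm and grips with 3 to 60 N. Pads are 20 mm wide; open, the fingers measure 119 mm over their backs; the gripper's body (75 mm by 180 mm) begins 59 mm behind the grasp point.
Start: joints at [-4.733, 7.093, 94.555, -0, 78.352, -4.733], TCP at [649.99, -0.028, 404.756] pointing down, gripper open.
Joint ranges: [-149.61, 149.61], [-58.7, 133.49], [1.44, 155.28], [-77.14, 257.14], [18.33, 153.61], [-166.67, 166.67]. Speed limits (degrees/s): [147.25, 147.25, 180, 180, 180, 180].

## Interface

Orientations are given as [roll, pitch, yaw] about the fixed x, y, z axes, in that order (R = Rz(yaw) Ry(pitch) Rx(roll)).
In Python, from cell import manip gives the robot as it stands.
- The arm moves only by the shell command python3 -m jog 'ROWS' [OPENING] [FORCE]. ROWS is JSON, a list of rows, each an object with "xyz": the shift along the tool's x, y, z in mm, a list of three; "spin": the turn about the tool's x in rad. A call has 1 to 5 rows; each row is the pose to reach, as a shift and turn from the pose commanded when the call began, along the tool's axes at that moment; what a row does not reach only later rows make up. A row lasts 1/10 s, in which the tool goes at most 50 mm and 8.59 degrees, less where a joint would pass 70% of its speed; a pose out of reach is approached as far as the arm can. A call with a gripper value outside its range is refused whole. OPENING is the closure, from -1 (fully open) to 1 (shut), set as the call begins (- or left out, the last holds). The fingers move at their own pace and stop on an object; FORCE is the grip in N (left out, the last holds). Time passes only in rows, so rows that repeat a pose let the fingers close. It gives the time, the measured TCP pose, the force and the opening at its end, in the units of the state.
- manip.state(): the state, without advancing time (a new reading comes with each control period).
- manip.grab_frame(name): name is "scene" or "side" or "wrist"; returns a dict with "img" (400x640x3 uint8, blue, green, red), "fx", "fy", "cx", "cy" (pixels), "rvec" (rotation vector, rad) and "tvec" (3), from world to camera coordinates, as OpenCV has them. Camera axes: x right, y down, z forward; pixel columns grow to the right and rows downward; lengths in mm; the calibration is good to about 2 mm. The wrist camera is an equidistant fisheye: a pixel r from the principal point sees the ray r / f radians off the axis. A picture is of the moment at which its call begins. There is no depth.
- manip.hand_in(): hands the job in, once; it reports no verdict.
Trained networks look in a picture, given as the dict that the camera call returned (one of the last four; its "shot" number tells which), for a name from the list of things; names that differ only in an ending like _2 or _b are one class to them, and where a whole thing is asked for, a point or a joint stands for the part that bears it (a point fixed in the world has none). Each returns a list of dicts, best first, with "confidence" (0 to 1); they miss things now and then, are a little off and sometimes report something else, mostly with a low value. They report only what shows in the picture. A call takes as long as a camera call.
- manip.find_in(picture, target): "bbox" ([centre column, centre row, width, height] in pixels, round what is visible of it).
- manip.masks_of(picture, target): "mask" (400x640 bool, what is visible of it) and "bbox" ([centre column, centre row, width, height] in pixels, round what is visible of it).
The state is a dict: "time_s": time; "q": joint angles; "joint_velocities": joint speeds; "effort": joint torques, N m; "tool_pos": TCP position; "ee_rot": TCP orientation; "wrist_force": force on the tool from outside, world axes, zero at the start; "ft_torque": the same for the moment, N m; "opening": finger opening in mm.
Only numpy, scipy, OpenCV 4.12 (cv2) and the standard library are available. Lean on these libraries where they do the work, as an engineer would, in place of code of your own. Each camera call takes 0.05 s, during which the arm holds its last target.

## Working session

There is one attempt and no reset: what is moved stays moved. The work goes in short steps, Python scripts to look and compute and a shell command to move; the robot and the scene stay as the last step left them, time stands still between calls to the robot, and variables do not carry over. Pictures are saved under pics/ and viewed, and the job is handed in when it is done.

```bash
ls; mkdir -p pics
cat > h.py <<'E'
import numpy as np, cv2
from scipy.spatial.transform import Rotation as R
from cell import manip
def cam(p):
    Rm=cv2.Rodrigues(np.array(p['rvec'],float))[0]; t=np.array(p['tvec'],float).ravel()
    return Rm,t
def proj(p,X,fish=False):
    Rm,t=cam(p); c=(Rm@np.atleast_2d(X).T).T+t
    if fish:
        r=np.hypot(c[:,0],c[:,1]); th=np.arctan2(r,c[:,2]); s=np.where(r>1e-9,th/np.maximum(r,1e-9),0)
        return np.c_[p['cx']+p['fx']*s*c[:,0],p['cy']+p['fy']*s*c[:,1]]
    return np.c_[p['cx']+p['fx']*c[:,0]/c[:,2],p['cy']+p['fy']*c[:,1]/c[:,2]]
def ray(p,uv,fish=False):
    Rm,t=cam(p); u=(uv[0]-p['cx'])/p['fx']; v=(uv[1]-p['cy'])/p['fy']
    if fish:
        r=np.hypot(u,v); d=np.array([u/r*np.sin(r),v/r*np.sin(r),np.cos(r)]) if r>0 else np.array([0,0,1.])
    else: d=np.array([u,v,1.])
    return -Rm.T@t, Rm.T@d/np.linalg.norm(d)
def atz(p,uv,z,fish=False):
    o,d=ray(p,uv,fish); return o+d*(z-o[2])/d[2]
def tri(L):
    A=np.zeros((3,3));b=np.zeros(3)
    for o,d in L:
        P=np.eye(3)-np.outer(d,d);A+=P;b+=P@o
    x=np.linalg.solve(A,b); return x,[np.linalg.norm((np.eye(3)-np.outer(d,d))@(x-o)) for o,d in L]
def st():
    s=manip.state(); print({k:np.round(s[k],2).tolist() for k in ('time_s','q','tool_pos','ee_rot','wrist_force','opening')}); return s
E
python3 - <<'E'
from h import *
import pickle
st()
D={}
for n in ('scene','side','wrist'):
    p=manip.grab_frame(n); D[n]=p; cv2.imwrite(f'pics/0{n}.png',p['img'])
    print(n,p['fx'],p['cx'],p['cy'],np.round(ray(p,(320,200.5))[0]))
    for t in ('carry','jack','saddle','press','lift_point','tier_end','fixed_end','wash_bottle','amber_bottle','jar'):
        r=manip.find_in(p,t)
        print(' ',t,[(np.round(a['bbox']).tolist(),round(a['confidence'],2)) for a in r[:2]])
pickle.dump(D,open('d0.pkl','wb'))
E
```

```text
pics
{'time_s': 0.0, 'q': [-4.73, 7.13, 94.63, -0.0, 78.35, -4.73], 'tool_pos': [649.76, -0.02, 403.5], 'ee_rot': [-94.15, 89.88, 175.85], 'wrist_force': [-0.23, 0.77, 0.77], 'opening': 95.09}
scene 471.3331577346689 320.6572551422604 205.87035655360984 [1142. -167.  787.]
  carry [([347.0, 177.0, 89.0, 113.0], 0.77)]
  jack [([347.0, 178.0, 89.0, 117.0], 0.75)]
  saddle [([316.0, 175.0, 12.0, 11.0], 0.46)]
  press [([357.0, 152.0, 68.0, 66.0], 0.9)]
  lift_point [([254.0, 304.0, 215.0, 192.0], 0.66), ([400.0, 268.0, 34.0, 62.0], 0.52)]
  tier_end [([254.0, 303.0, 218.0, 193.0], 0.57), ([357.0, 148.0, 65.0, 61.0], 0.18)]
  fixed_end [([355.0, 148.0, 66.0, 63.0], 0.3)]
  wash_bottle [([359.0, 290.0, 44.0, 66.0], 0.71), ([358.0, 150.0, 70.0, 64.0], 0.68)]
  amber_bottle [([399.0, 268.0, 31.0, 60.0], 0.79)]
  jar [([443.0, 239.0, 25.0, 37.0], 0.94)]
side 442.6999785363036 316.35496267926857 199.959947062244 [223. 519. 717.]
  carry [([315.0, 292.0, 108.0, 126.0], 0.91)]
  jack [([317.0, 293.0, 110.0, 129.0], 0.71), ([313.0, 305.0, 79.0, 70.0], 0.18)]
  saddle [([340.0, 239.0, 17.0, 21.0
[... 461 characters left out ...]

wrist 309.70691628693146 319.8552179098844 201.5052387106806 [651.  67. 385.]
  carry [([189.0, 66.0, 107.0, 129.0], 0.73), ([146.0, 30.0, 23.0, 61.0], 0.54)]
  jack [([187.0, 62.0, 109.0, 125.0], 0.83), ([420.0, 94.0, 86.0, 95.0], 0.6)]
  saddle [([161.0, 76.0, 36.0, 35.0], 0.78), ([420.0, 282.0, 415.0, 193.0], 0.74)]
  press [([146.0, 32.0, 27.0, 65.0], 0.84)]
  lift_point [([420.0, 311.0, 413.0, 175.0], 0.72)]
  tier_end [([422.0, 312.0, 417.0, 175.0], 0.88), ([419.0, 94.0, 82.0, 90.0], 0.39)]
  fixed_end [([422.0, 309.0, 416.0, 182.0], 0.73), ([421.0, 282.0, 416.0, 194.0], 0.64)]
  wash_bottle [([421.0, 94.0, 86.0, 92.0], 0.6)]
  amber_bottle [([400.0, 29.0, 70.0, 52.0], 0.78)]
  jar []
```

View pics/0scene.png

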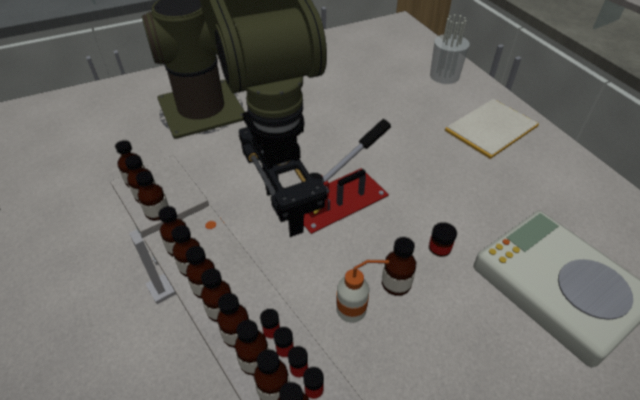

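View pics/0side.png

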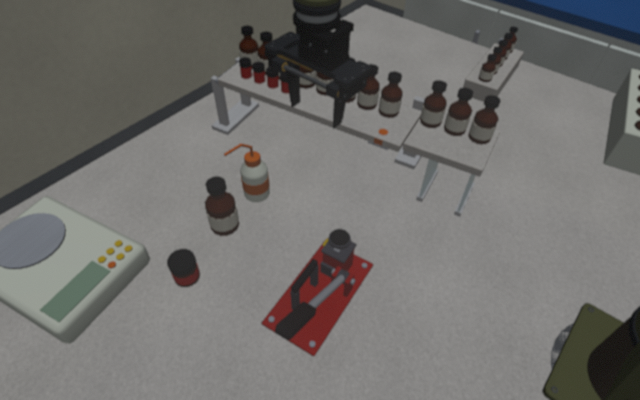

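View pics/0wrist.png

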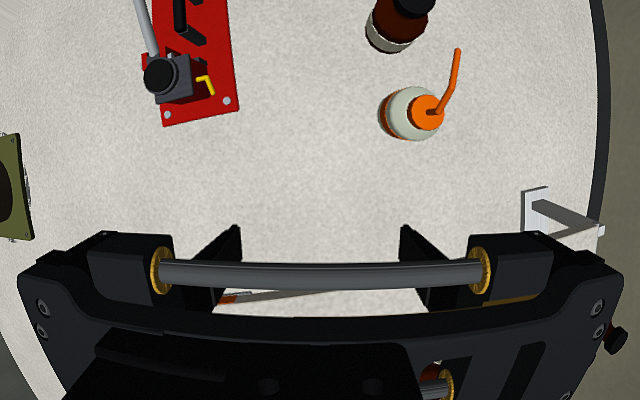

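Run:
```python
import pickle,cv2
D=pickle.load(open('d0.pkl','rb'))
def c(n,x,y,w,h,k,o): cv2.imwrite('pics/'+o,cv2.resize(D[n]['img'][y:y+h,x:x+w],None,fx=k,fy=k,interpolation=cv2.INTER_CUBIC))
c('side',250,220,135,140,4,'1a.png'); c('scene',275,110,125,130,4,'1b.png'); c('side',370,110,140,110,5,'1c.png'); c('scene',90,170,160,130,4,'1d.png')
```

```text
(no output)
```

View pics/1a.png

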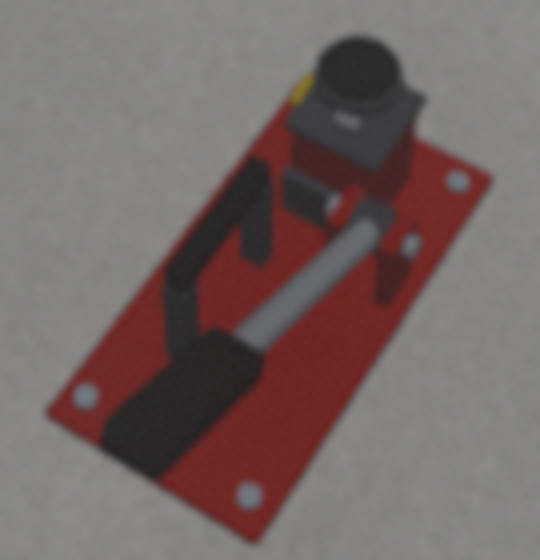

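View pics/1b.png

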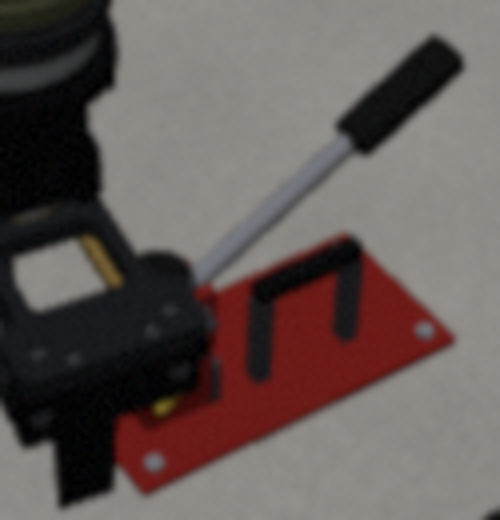

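View pics/1c.png

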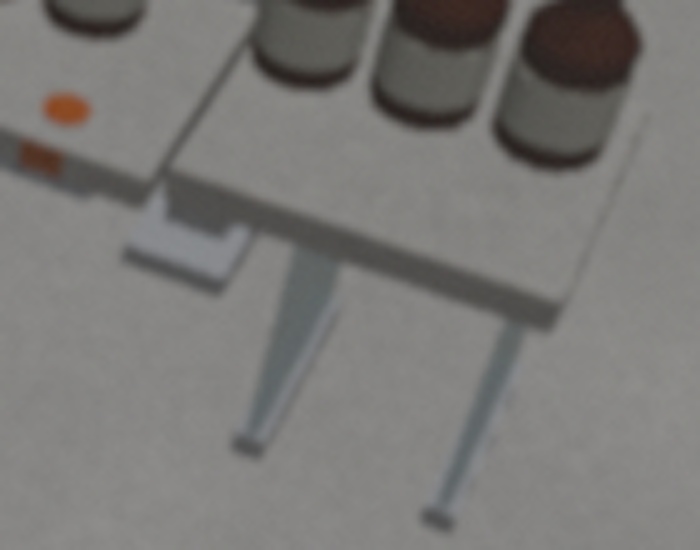

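View pics/1d.png

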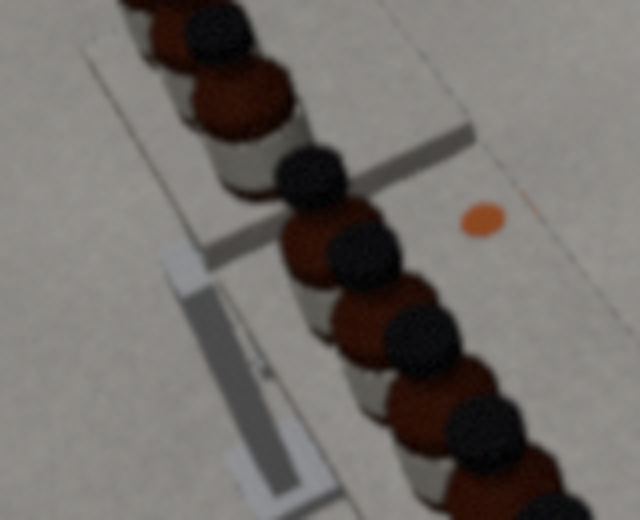

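```bash
cat > m.py <<'E'
from h import *
import pickle
D=pickle.load(open('d0.pkl','rb'))
S=D['side'];C=D['scene']
s=lambda a,b:(250+a/4-.375,220+b/4-.375)
c=lambda a,b:(275+a/4-.375,110+b/4-.375)
A=[tri([ray(S,s(47,412)),ray(C,c(455,340))]), tri([ray(S,s(255,545)),ray(C,c(348,235))])]
print(A)
for n,(p,uv) in dict(saddR=(S,s(494,180)),handR=(S,s(255,545)),handL=(S,s(47,412)),handL2=(C,c(455,340)),handR2=(C,c(348,235)),saddL2=(C,c(146,494))).items(): print(n,np.round(atz(p,uv,8),1))
print('saddle',atz(S,s(358,68),98))
print('bar',atz(S,s(268,170),82),atz(S,s(172,275),82),atz(C,c(350,247),82),atz(C,c(262,290),82))
l=lambda a,b:(370+a/5-.4,110+b/5-.4); e=lambda a,b:(90+a/4-.375,170+b/4-.375)
print('dot',tri([ray(S,l(67,109)),ray(C,e(483,219))]))
print('fixed near corner',tri([ray(S,l(172,168)),ray(C,e(470,124))]))
print('tier corner side', atz(S,l(147,184),146))
print('tier corner scene', atz(C,e(478,145),146))
print('fixed far', atz(S,l(556,308),156))
E
python3 m.py
```

```text
[(array([520.28994803, 299.46210185,   3.69465786]), [np.float64(1.2925473486070265), np.float64(1.2925473486069878)]), (array([413.74583212, 286.6120396 ,   2.40697855]), [np.float64(0.87449325739591), np.float64(0.8744932573959731)])]
saddR [440.  79.   8.]
handR [412.8 289.2   8. ]
handL [519.3 301.8   8. ]
handL2 [522.9 295.9   8. ]
handR2 [418.3 282.7   8. ]
saddL2 [551.7  87.5   8. ]
saddle [491.83916533 125.14919621  98.        ]
bar [494.62211705 183.40645905  82.        ] [491.77864913 248.35593019  82.        ] [496.10833812 236.41399227  82.        ] [505.64576323 177.73014922  82.        ]
dot (array([ 565.09937841, -111.810616  ,  149.19141789]), [np.float64(1.1214797348177177), np.float64(1.121479734817651)])
fixed near corner (array([ 510.59305847, -101.81154092,  154.42657953]), [np.float64(0.5914612219783303), np.float64(0.5914612219782355)])
tier corner side [517.4158187  -95.82282082 146.        ]
tier corner scene [ 516.2196968  -101.69021007  146.        ]
fixed far [ 360.73431625 -123.6272778   156.        ]
```

```bash
cat >> m.py <<'E'
print('---')
from scipy.optimize import least_squares
hz=8
obs=[(S,s(494,180),(45,-55,8)),(S,s(255,545),(-170,-55,8)),(S,s(47,412),(-170,55,8)),(C,c(455,340),(-170,55,8)),(C,c(348,235),(-170,-55,8)),(C,c(146,494),(45,55,8)),(S,s(358,68),(0,0,98))]
def W(q,P): 
    a=q[2];P=np.array(P,float);return np.array([q[0]+np.cos(a)*P[0]-np.sin(a)*P[1],q[1]+np.sin(a)*P[0]+np.cos(a)*P[1],P[2]])
f=lambda q:np.concatenate([proj(p,W(q,P))[0]-uv for p,uv,P in obs])
r=least_squares(f,[493,125,-1.43]);q=r.x
print(q,np.degrees(q[2]),np.round(r.fun,1))
print('carry',W(q,(-85,18,75)),'press',W(q,(-182,-30,134)))
print('handle tip',W(q,(-215,-30,150)))
for n,a,b in (('foot',130,255),('foot2',218,290),('foot3',250,235),('gl',248,447),('gl2',437,522)): print(n,atz(S,l(a,b),0))
print('foot scene', [np.round(atz(C,e(a,b),0)) for a,b in ((270,515),(340,490),(165,255),(230,460))])
print('wash side',atz(S,(258,197),0),'scene',atz(C,(353,317),0)); print('amb side',atz(S,(225,231),0),'scene',atz(C,(398,290),0)); print('jar',atz(S,(186,283),0),atz(C,(442,252),0))
E
python3 m.py|sed -n '/---/,$p'
python3 - <<'E'
import pickle,cv2
D=pickle.load(open('d0.pkl','rb'))
cv2.imwrite('pics/2a.png',cv2.resize(D['side']['img'][50:250,200:440],None,fx=3.3,fy=3,interpolation=cv2.INTER_CUBIC))
E
```

```text
---
[489.77676393 125.98109762  -1.43885143] -82.44011426138162 [ 0.9 -2.   0.7 -0.9 -1.1 -1.   2.  -1.1  0.6 -1.9  0.2 -0.7  0.6  0.9]
carry [496.43750352 212.61039144  75.        ] press [436.09317357 302.45226276 134.        ]
handle tip [431.75161496 335.16542324 150.        ]
foot [ 570.9275122  -204.27598289    0.        ]
foot2 [ 526.1105868  -210.63700212    0.        ]
foot3 [ 534.50678297 -253.73065632    0.        ]
gl [ 463.44732693 -132.95917161    0.        ]
gl2 [ 379.18273877 -147.52595231    0.        ]
foot scene [array([ 567., -246.,    0.]), array([ 568., -212.,    0.]), array([ 380., -263.,    0.]), array([ 528., -257.,    0.])]
wash side [737.64152833  91.1854027    0.        ] scene [763.6881241   77.16341975   0.        ]
amb side [722.26057563 202.24880951   0.        ] scene [748.86168496 184.24444258   0.        ]
jar [686.01906812 332.56384424   0.        ] [708.38479811 316.0864343    0.        ]
```

View pics/2a.png

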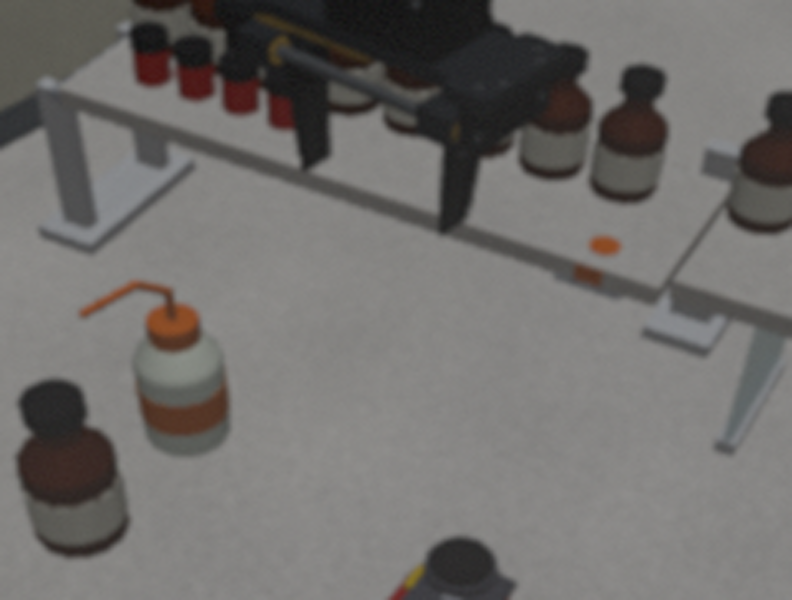

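```bash
cat >> h.py <<'E'
def plan(tgt,s=None,jy=None):
    """tool-axes shift to TCP target; jy: desired jaw axis world angle (deg, mod 180) """
    s=s or manip.state(); Rm=R.from_euler('xyz',s['ee_rot'],degrees=True).as_matrix()
    print('toolaxes(world cols)\n',np.round(Rm,3))
    print('shift tool',np.round(Rm.T@(np.array(tgt)-s['tool_pos']),1))
    if jy is not None:
        a=np.radians(jy); d=Rm.T@np.array([np.cos(a),np.sin(a),0]); sp=np.arctan2(d[2],d[1]); sp=(sp+np.pi/2)%np.pi-np.pi/2
        print('spin',round(sp,4))
E
python3 - <<'E'
from h import *
import pickle
plan([496.4,212.6,320],jy=7.56)
D=pickle.load(open('d0.pkl','rb'));S=D['side']
print(atz(S,(200+48/3.3,50+85/3),152))
E
```

```text
toolaxes(world cols)
 [[-0.  1. -0.]
 [ 0. -0. -1.]
 [-1. -0. -0.]]
shift tool [  84.8 -153.6 -212.6]
spin -0.132
[964.87768963 -16.27046672 152.        ]
```

```bash
python3 -m jog '[{"xyz":[0,-30,-40],"spin":-0.1},{"xyz":[10,-58,-80],"spin":-0.132},{"xyz":[20,-87,-120],"spin":-0.132},{"xyz":[30,-116,-160],"spin":-0.132},{"xyz":[40,-145,-200],"spin":-0.132}]' 0.1; python3 -m jog '[{"xyz":[25,-8.5,-12.5],"spin":0},{"xyz":[25,-8.5,-12.5],"spin":0},{"xyz":[25,-8.5,-12.5],"spin":0}]'
python3 - <<'E'
from h import *
import pickle
s=st()
D={}
for n in ('scene','side','wrist'):
    p=manip.grab_frame(n); D[n]=p; cv2.imwrite(f'pics/3{n}.png',p['img'])
pickle.dump(D,open('d1.pkl','wb'))
E
```

```text
time_s: 2.15
tool_pos: [504.3, 200.2, 364.9]
ee_rot: [108.4, 90.0, 25.9]
wrist_force: [0.7, 1.7, -0.5]
opening: 60.3
time_s: 2.45
tool_pos: [495.7, 210.2, 340.0]
ee_rot: [-42.7, 90.0, -125.1]
wrist_force: [-0.4, 0.3, -1.1]
opening: 43.7
{'time_s': 2.45, 'q': [17.27, -4.2, 112.46, -0.03, 71.78, 9.68], 'tool_pos': [495.71, 210.16, 340.02], 'ee_rot': [-42.73, 89.96, -125.13], 'wrist_force': [-0.37, 0.35, -1.1], 'opening': 43.66}
```

View pics/3wrist.png

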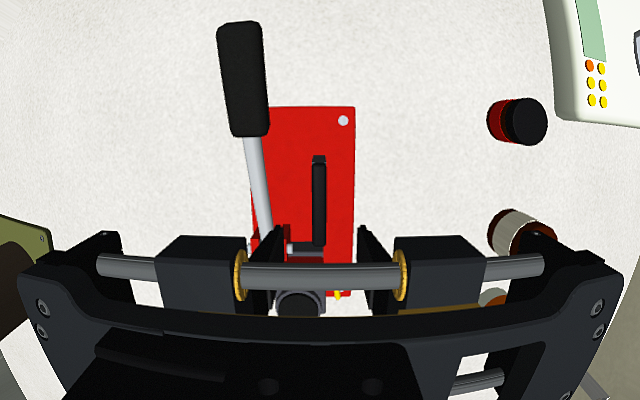

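View pics/3side.png

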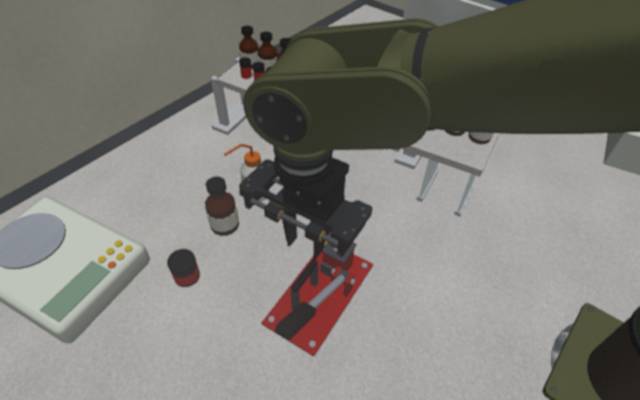

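View pics/3scene.png

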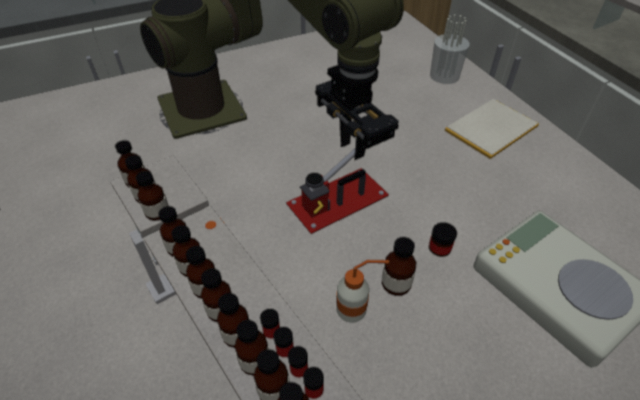

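Run:
```python
import pickle,cv2
D=pickle.load(open('d1.pkl','rb'))
cv2.imwrite('pics/4a.png',cv2.resize(D['scene']['img'][140:240,270:400],None,fx=6,fy=6,interpolation=cv2.INTER_CUBIC))
cv2.imwrite('pics/4b.png',cv2.resize(D['wrist']['img'][90:320,240:370],None,fx=2.6,fy=2.6,interpolation=cv2.INTER_CUBIC))
```

```text
(no output)
```

View pics/4a.png

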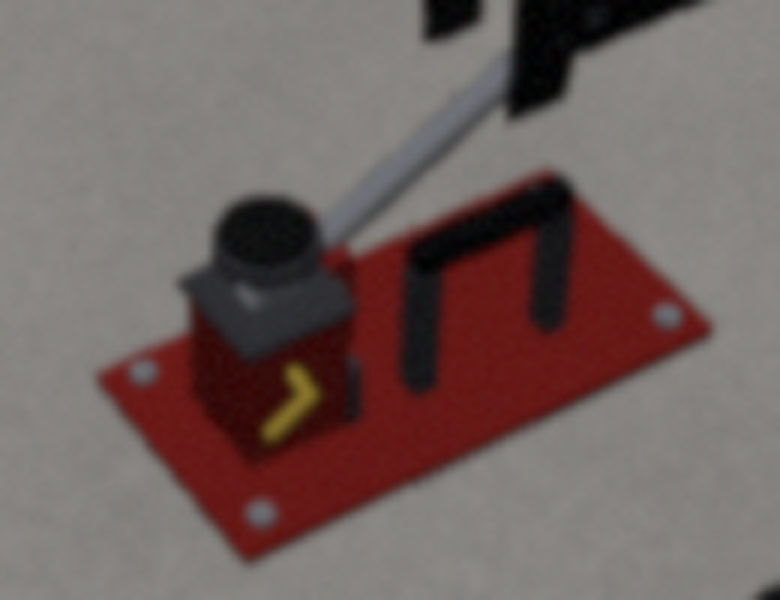

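View pics/4b.png

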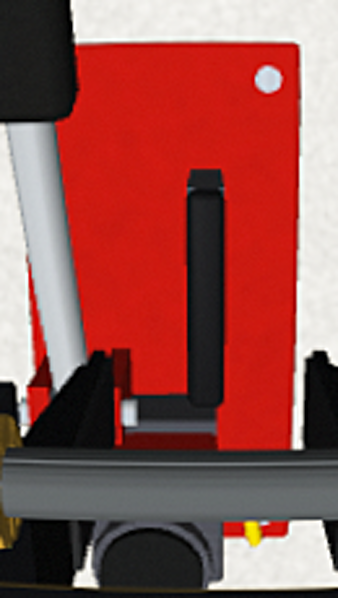

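```bash
cat > m2.py <<'E'
from h import *
import pickle
from scipy.optimize import least_squares
exec(open('m.py').read().split("A=[")[0].split("from h import *")[1])
D1=pickle.load(open('d1.pkl','rb'));C1=D1['scene'];Wc=D1['wrist']
g=lambda a,b:(270+a/6-.42,140+b/6-.42); w=lambda a,b:(240+a/2.6-.3,90+b/2.6-.3)
F=[(S,s(494,180),(45,-55,8)),(S,s(255,545),(-170,-55,8)),(S,s(47,412),(-170,55,8)),(S,s(358,68),(0,0,98)),
(C1,g(712,328),(-170,55,8)),(C1,g(248,562),(45,55,8)),(C1,g(97,378),(45,-55,8)),(C1,g(549,168),(-170,-55,8)),(C1,g(267,233),(0,0,98)),
(Wc,w(298,43),(-170,55,8)),(Wc,w(288,535),(45,55,8)),(Wc,w(206,190),(-120,18,82)),(Wc,w(206,405),(-50,18,82))]
def Wd(q,P):
    a=q[2];return np.array([q[0]+np.cos(a)*P[0]-np.sin(a)*P[1],q[1]+np.sin(a)*P[0]+np.cos(a)*P[1],P[2]])
def f(q): return np.concatenate([proj(p,Wd(q,P),p is Wc)[0]-uv for p,uv,P in F])
for sel in (F,F[:9],F[9:]):
    F=sel;r=least_squares(f,[493,125,-1.43],loss='soft_l1');q=r.x
    print(q[:2],np.degrees(q[2]),'carry',Wd(q,(-85,18,75)));print(np.round(f(q),1))
s_=manip.state();print(s_['tool_pos'],R.from_euler('xyz',s_['ee_rot'],degrees=True).as_matrix()[:,1])
E
python3 m2.py
```

```text
[490.06326439 126.44643432] -82.16311522843573 carry [496.30511455 213.10691728  75.        ]
[ 0.6 -2.1  0.9 -0.7 -1.1 -0.5  0.3  1.   2.2 -0.9  0.8 -0.7  0.2 -1.4
  1.  -1.2  1.1  0.8  0.8 -1.1  0.4  1.3 -0.7  0.1 -0.2  1.5]
[490.31566026 125.52585857] -82.0882420361018 carry [496.44425861 212.19442428  75.        ]
[ 0.8 -2.5  1.2 -1.2 -0.7 -0.9  0.6  0.6  1.9 -0.8  0.5 -0.5 -0.2 -1.1
  0.7 -1.1  0.8  1. ]
[489.98597024 126.83930327] -82.22467129332765 carry [496.32092098 213.49303025  75.        ]
[ 1.  -1.5  0.3  1.1 -0.6 -0.4 -0.2  1. ]
[496.8610696  209.50439554 341.60380794] [0.99151283 0.12998489 0.0024972 ]
```

```bash
python3 -m jog '[{"xyz":[0,0,0],"spin":0},{"xyz":[0,0,0],"spin":0}]'; python3 -c "
from h import *
st();st();plan([496.3,213,246],jy=7.84)"
```

```text
time_s: 2.8
tool_pos: [496.3, 209.6, 340.8]
ee_rot: [96.7, 89.9, 14.1]
wrist_force: [0.5, -0.1, 0.4]
opening: 42.5
{'time_s': 2.8, 'q': [17.19, -4.22, 112.39, -0.0, 71.76, 9.71], 'tool_pos': [496.35, 209.65, 340.78], 'ee_rot': [96.66, 89.93, 14.14], 'wrist_force': [0.48, -0.09, 0.42], 'opening': 42.49}
{'time_s': 2.8, 'q': [17.19, -4.22, 112.39, -0.0, 71.76, 9.71], 'tool_pos': [496.35, 209.65, 340.78], 'ee_rot': [96.66, 89.93, 14.14], 'wrist_force': [0.48, -0.09, 0.42], 'opening': 42.49}
toolaxes(world cols)
 [[ 0.001  0.991  0.13 ]
 [ 0.     0.13  -0.991]
 [-1.     0.001 -0.   ]]
shift tool [94.8  0.3 -3.3]
spin -0.0062
```

```bash
python3 -m jog '[{"xyz":[40,0.2,-3],"spin":-0.006},{"xyz":[75,0.2,-3],"spin":-0.006},{"xyz":[94,0.2,-3],"spin":-0.006},{"xyz":[94,0.2,-3],"spin":-0.006}]' 0.1; python3 -m jog '[{"xyz":[0,0,0]},{"xyz":[0,0,0]},{"xyz":[0,0,0]},{"xyz":[0,0,0]},{"xyz":[0,0,0]}]' 1 60
python3 - <<'E'
from h import *
s=st();print(s['ft_torque'])
for n in ('side','wrist'):
    p=manip.grab_frame(n); cv2.imwrite(f'pics/5{n}.png',p['img'])
E
```

```text
time_s: 3.2
tool_pos: [494.2, 212.5, 242.6]
ee_rot: [-79.6, 89.6, -161.8]
wrist_force: [-1.0, -0.5, 0.4]
opening: 42.7
{'time_s': 3.2, 'q': [17.55, 2.28, 116.31, -0.01, 61.81, 9.68], 'tool_pos': [494.25, 212.49, 242.56], 'ee_rot': [-79.64, 89.6, -161.76], 'wrist_force': [-0.99, -0.48, 0.37], 'opening': 42.71}
[ 0.01585873 -0.01359005 -0.05523752]validation failed for argument at $[0]...
```

View pics/5wrist.png

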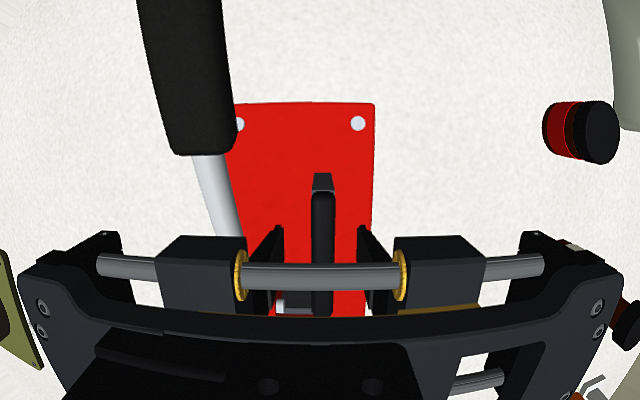

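Bar (col ~322) lies midway between fingers (cols ~282 and ~360). Close.

```bash
python3 -m jog '[{"xyz":[0,0,0],"spin":0},{"xyz":[0,0,0],"spin":0},{"xyz":[0,0,0],"spin":0},{"xyz":[0,0,0],"spin":0},{"xyz":[0,0,0],"spin":0}]' 1 60
python3 -m jog '[{"xyz":[-3,0,0],"spin":0},{"xyz":[-8,0,0],"spin":0},{"xyz":[-12,0,0],"spin":0},{"xyz":[-12,0,0],"spin":0}]'
python3 - <<'E'
from h import *
s=st();print(s['ft_torque'])
import pickle;D={}
for n in ('scene','side','wrist'):
    p=manip.grab_frame(n); D[n]=p;cv2.imwrite(f'pics/6{n}.png',p['img'])
pickle.dump(D,open('d2.pkl','wb'))
cv2.imwrite('pics/6a.png',cv2.resize(D['scene']['img'][140:240,270:400],None,fx=6,fy=6,interpolation=cv2.INTER_CUBIC))
E
```

```text
time_s: 3.8
tool_pos: [495.6, 213.4, 246.5]
ee_rot: [101.6, 89.9, 19.5]
wrist_force: [-0.7, 0.4, 2.0]
opening: 11.4
time_s: 4.2
tool_pos: [495.2, 213.2, 257.7]
ee_rot: [-101.9, 90.0, 176.0]
wrist_force: [0.5, -0.3, -8.6]
opening: 11.3
{'time_s': 4.2, 'q': [17.59, 1.17, 115.79, 0.01, 63.07, 9.68], 'tool_pos': [495.17, 213.22, 257.7], 'ee_rot': [-101.9, 89.97, 176.0], 'wrist_force': [0.49, -0.3, -8.6], 'opening': 11.32}
[ 0.48154011 -0.21464208  0.04744159]
```

View pics/6a.png

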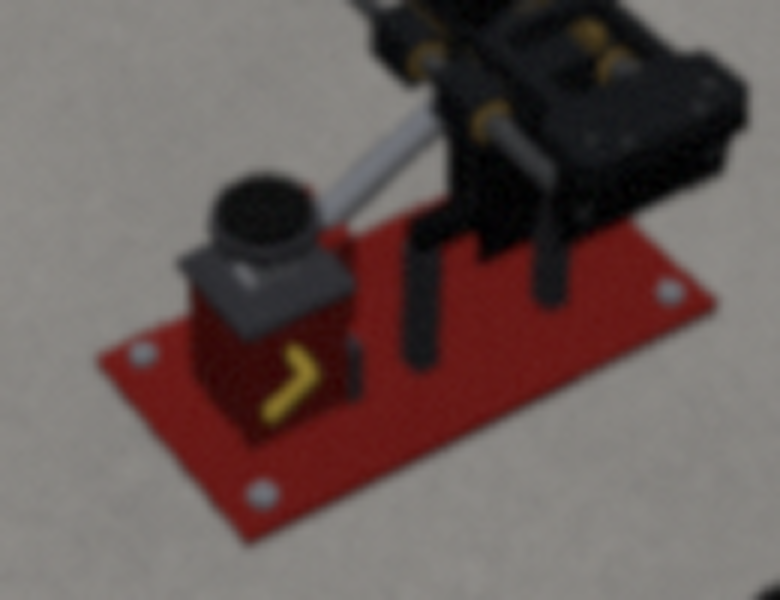

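View pics/6wrist.png

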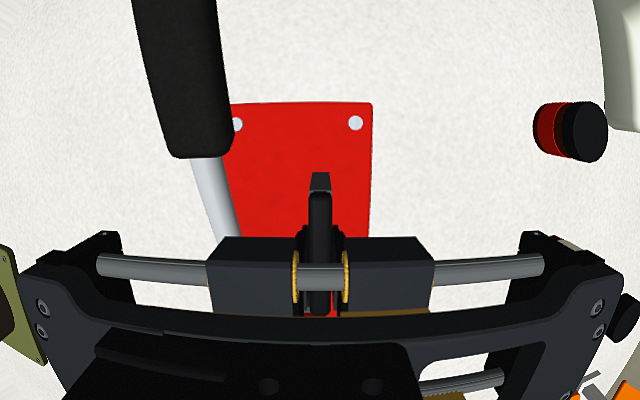

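View pics/6side.png

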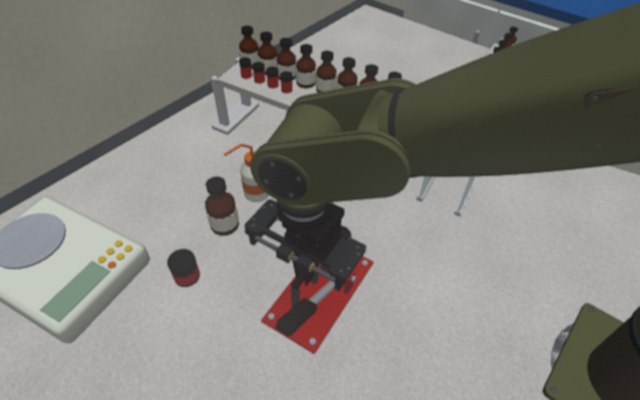

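Run:
```python
from h import *
import pickle
D=pickle.load(open('d0.pkl','rb'));D2=pickle.load(open('d2.pkl','rb'));D1=pickle.load(open('d1.pkl','rb'))
def dot(p,x,y,w,h):
    im=p['img'][y:y+h,x:x+w]; hsv=cv2.cvtColor(im,cv2.COLOR_BGR2HSV)
    m=((hsv[...,0]<14)&(hsv[...,1]>110)&(hsv[...,2]>110)).astype(np.uint8)
    n,l,s,c=cv2.connectedComponentsWithStats(m)
    return [(s[i],np.round(c[i]+[x,y],2)) for i in range(1,n) if s[i][4]>8]
a=dot(D['side'],365,115,60,40);b=dot(D['scene'],195,205,40,40);b2=dot(D2['scene'],195,205,40,40);b3=dot(D1['scene'],195,205,40,40)
print(a,b,b2,b3)
S=D['side'];C=D['scene']
print(tri([ray(S,a[0][1]),ray(C,b[0][1])]))
e=lambda a,b:(90+a/4-.375,170+b/4-.375)
k=[]
for u,v in ((478,145),(560,240),(636,345)):
    P=atz(C,e(u,v),147);k.append(P)
print(np.round(k,1),np.degrees(np.arctan2(*(k[2]-k[0])[[1,0]])))
im=D['scene']['img'];cv2.imwrite('pics/7a.png',cv2.resize(im[200:400,200:400],None,fx=3,fy=3,interpolation=cv2.INTER_CUBIC))
```

```text
[(array([14, 14,  9,  6, 37], dtype=int32), array([382.86, 131.38]))] [(array([11, 16, 10,  8, 63], dtype=int32), array([210.24, 224.57]))] [(array([11, 16, 10,  8, 63], dtype=int32), array([210.33, 224.46]))] [(array([11, 16, 10,  8, 64], dtype=int32), array([210.28, 224.52]))]
(array([ 565.41689618, -112.04640628,  149.01459282]), [np.float64(1.2638371002699538), np.float64(1.2638371002700222)])
[[ 517.2 -101.8  147. ]
 [ 588.4  -85.   147. ]
 [ 657.5  -73.7  147. ]] 11.337332054638223
```

View pics/7a.png

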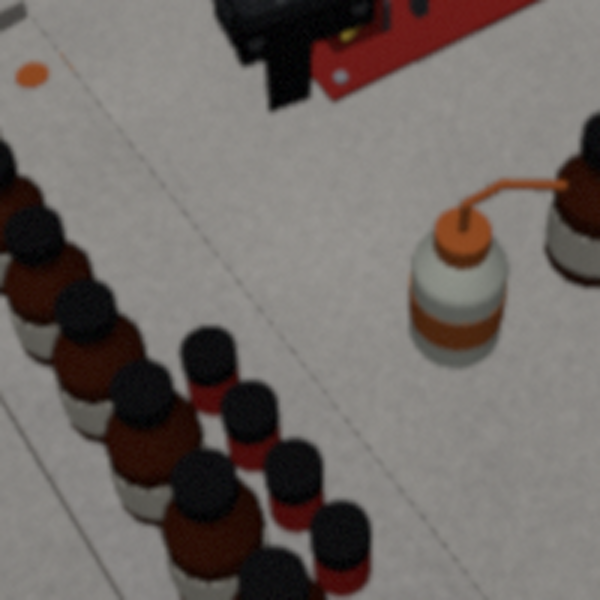

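```bash
python3 -c "
from h import *
s=st();plan([568,25,256],jy=10)"
```

```text
{'time_s': 4.35, 'q': [17.59, 1.19, 115.79, 0.01, 63.07, 9.68], 'tool_pos': [495.16, 213.2, 257.46], 'ee_rot': [-87.47, 89.94, -169.57], 'wrist_force': [0.63, 0.24, -9.93], 'opening': 11.59}
toolaxes(world cols)
 [[-0.001  0.991  0.137]
 [-0.     0.137 -0.991]
 [-1.    -0.001  0.   ]]
shift tool [  1.4  46.3 196.4]
spin -0.0366
```

```bash
python3 -m jog '[{"xyz":[0,5,20],"spin":-0.005},{"xyz":[0,13,55],"spin":-0.015},{"xyz":[0,22,95],"spin":-0.02},{"xyz":[0,31,135],"spin":-0.03},{"xyz":[0,39,170],"spin":-0.037}]'; python3 -m jog '[{"xyz":[0,5,18],"spin":0},{"xyz":[0,7,26],"spin":0},{"xyz":[0,7,26],"spin":0},{"xyz":[0,7,26],"spin":0}]'
python3 - <<'E'
from h import *
import pickle
s=st();print(s['ft_torque']);D={}
for n in ('scene','side','wrist'):
    p=manip.grab_frame(n); D[n]=p;cv2.imwrite(f'pics/8{n}.png',p['img'])
pickle.dump(D,open('d3.pkl','wb'))
cv2.imwrite('pics/8a.png',cv2.resize(D['scene']['img'][150:300,150:330],None,fx=4,fy=4,interpolation=cv2.INTER_CUBIC))
E
```

```text
time_s: 4.85
tool_pos: [557.7, 48.5, 257.7]
ee_rot: [-97.6, 90.0, -177.6]
wrist_force: [1.1, 0.9, -9.5]
opening: 11.8
time_s: 5.25
tool_pos: [568.4, 26.8, 257.5]
ee_rot: [-133.6, 89.9, 146.4]
wrist_force: [0.5, 0.5, -8.7]
opening: 11.2
{'time_s': 5.25, 'q': [-2.72, 4.89, 111.92, 0.06, 63.28, -12.79], 'tool_pos': [568.4, 26.79, 257.49], 'ee_rot': [-133.6, 89.89, 146.45], 'wrist_force': [0.55, 0.52, -8.73], 'opening': 11.19}
[ 0.46240948 -0.09944874 -0.01547158]
```

View pics/8a.png

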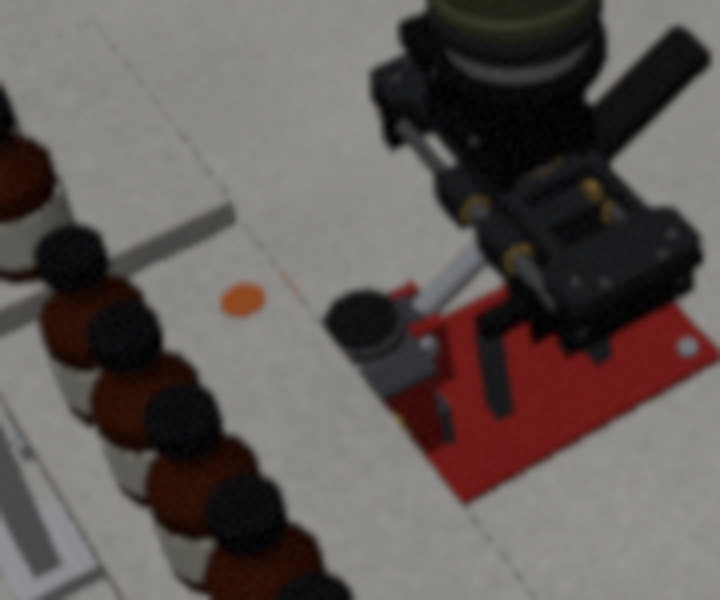

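View pics/8side.png

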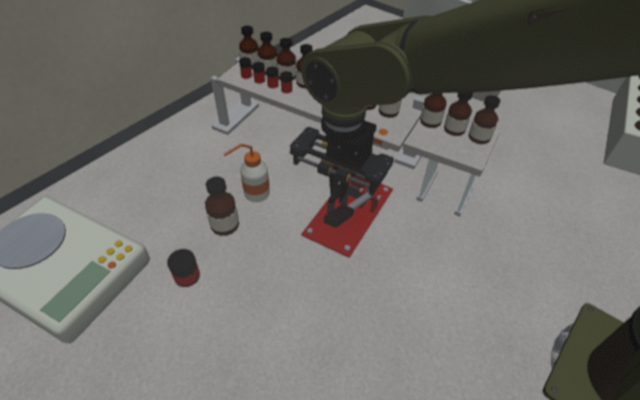

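View pics/8wrist.png

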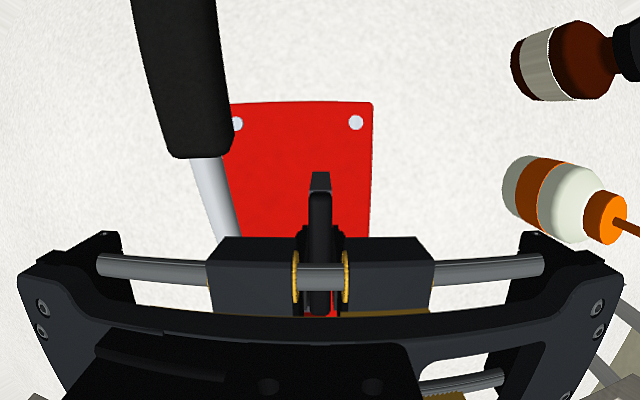

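Run:
```python
from h import *
import pickle
D=pickle.load(open('d3.pkl','rb'));C=D['scene']
for z in (106,109,112): print(atz(C,(150+364/4-.4,150+320/4-.4),z))
print('dot149',atz(C,(210.3,224.5),149), proj(C,[565.4,-60,109]))
plan([568.2,-25.2,248.5],jy=10)
```

```text
[561.67722267 -61.05008081 106.        ]
[564.23623949 -61.51493391 109.        ]
[566.79525632 -61.97978701 112.        ]
dot149 [ 564.07818945 -112.7432032   149.        ] [[241.5706946  229.76699107]]
toolaxes(world cols)
 [[-0.001  0.984  0.176]
 [ 0.     0.176 -0.984]
 [-1.    -0.001 -0.001]]
shift tool [ 9.2 -9.4 51.4]
spin 0.002
```

```bash
python3 -m jog '[{"xyz":[5,-3,17],"spin":0},{"xyz":[5,-6,34],"spin":0},{"xyz":[5,-9,51],"spin":0},{"xyz":[5,-9,51],"spin":0},{"xyz":[8,-9,51],"spin":0}]'; python3 -m jog '[{"xyz":[0,0,0],"spin":0},{"xyz":[3,0,0],"spin":0},{"xyz":[4,0,0],"spin":0},{"xyz":[4,0,0],"spin":0}]'
python3 - <<'E'
from h import *
import pickle
s=st();print(s['ft_torque']);D={}
for n in ('scene','side'):
    p=manip.grab_frame(n); D[n]=p;cv2.imwrite(f'pics/9{n}.png',p['img'])
pickle.dump(D,open('d4.pkl','wb'))
cv2.imwrite('pics/9a.png',cv2.resize(D['scene']['img'][150:300,150:330],None,fx=4,fy=4,interpolation=cv2.INTER_CUBIC))
cv2.imwrite('pics/9b.png',cv2.resize(D['side']['img'][80:240,280:460],None,fx=4,fy=3.7,interpolation=cv2.INTER_CUBIC))
E
```

```text
time_s: 5.9
tool_pos: [569.0, -25.4, 250.4]
ee_rot: [107.5, 89.9, 27.5]
wrist_force: [0.2, 0.9, -9.6]
opening: 11.5
time_s: 6.3
tool_pos: [569.3, -25.4, 246.9]
ee_rot: [88.5, 89.9, 8.6]
wrist_force: [-2.2, 3.0, -3.2]
opening: 11.9
{'time_s': 6.3, 'q': [-7.95, 5.74, 112.17, 0.02, 62.04, -18.02], 'tool_pos': [569.27, -25.36, 246.85], 'ee_rot': [88.53, 89.94, 8.59], 'wrist_force': [-2.21, 2.98, -3.16], 'opening': 11.89}
[ 0.40278178  0.08945465 -0.14385827]
```

View pics/9a.png

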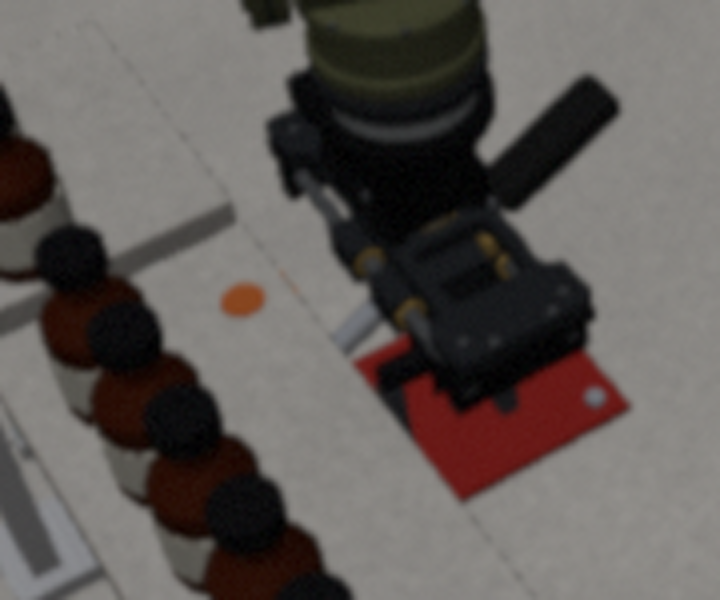

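View pics/9b.png

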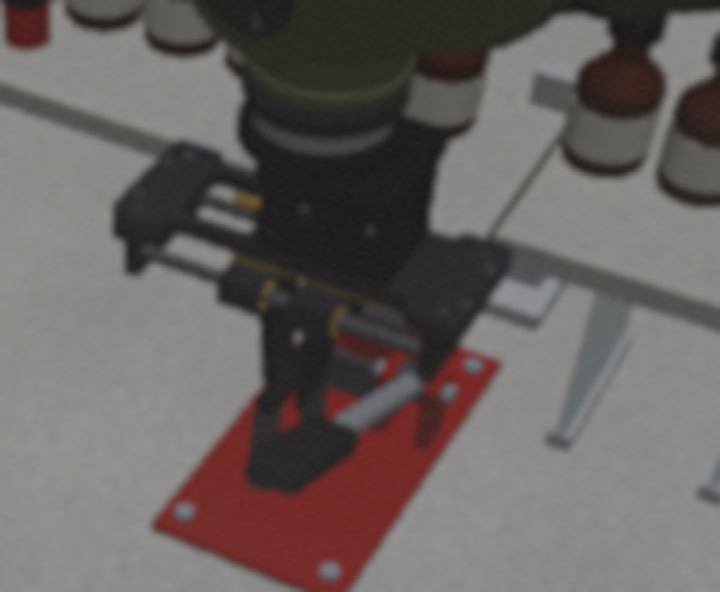

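```bash
python3 -m jog '[{"xyz":[0.7,0,0],"spin":0},{"xyz":[0.7,0,0],"spin":0}]'; python3 -m jog '[{"xyz":[0.7,0,0],"spin":0},{"xyz":[0.7,0,0],"spin":0},{"xyz":[0.7,0,0],"spin":0}]' 0.1 20; python3 -m jog '[{"xyz":[-20,0,0],"spin":0},{"xyz":[-65,0,-4],"spin":0},{"xyz":[-110,0,-12],"spin":0},{"xyz":[-110,0,-60],"spin":0},{"xyz":[-110,0,-95],"spin":0}]'
python3 - <<'E'
from h import *
import pickle
s=st();D={}
for n in ('scene','side','wrist'):
    p=manip.grab_frame(n); D[n]=p;cv2.imwrite(f'pics/10{n}.png',p['img'])
pickle.dump(D,open('d5.pkl','wb'))
cv2.imwrite('pics/10a.png',cv2.resize(D['scene']['img'][150:300,150:330],None,fx=4,fy=4,interpolation=cv2.INTER_CUBIC))
cv2.imwrite('pics/10b.png',cv2.resize(D['side']['img'][80:240,280:460],None,fx=4,fy=3.7,interpolation=cv2.INTER_CUBIC))
E
```

```text
time_s: 6.6
tool_pos: [569.3, -25.7, 246.6]
ee_rot: [94.8, 89.9, 14.9]
wrist_force: [-3.0, 4.0, 2.7]
opening: 11.0
time_s: 6.9
tool_pos: [569.2, -26.3, 245.1]
ee_rot: [49.2, 89.9, -30.8]
wrist_force: [0.3, -1.1, 0.9]
opening: 29.9
time_s: 7.4
tool_pos: [552.8, 68.4, 357.7]
ee_rot: [81.1, 89.7, 1.1]
wrist_force: [-0.7, -0.1, -0.1]
opening: 42.6
{'time_s': 7.4, 'q': [1.53, -2.76, 109.32, -0.0, 73.11, -8.41], 'tool_pos': [552.76, 68.35, 357.66], 'ee_rot': [81.12, 89.67, 1.06], 'wrist_force': [-0.66, -0.07, -0.09], 'opening': 42.62}
```

View pics/10a.png

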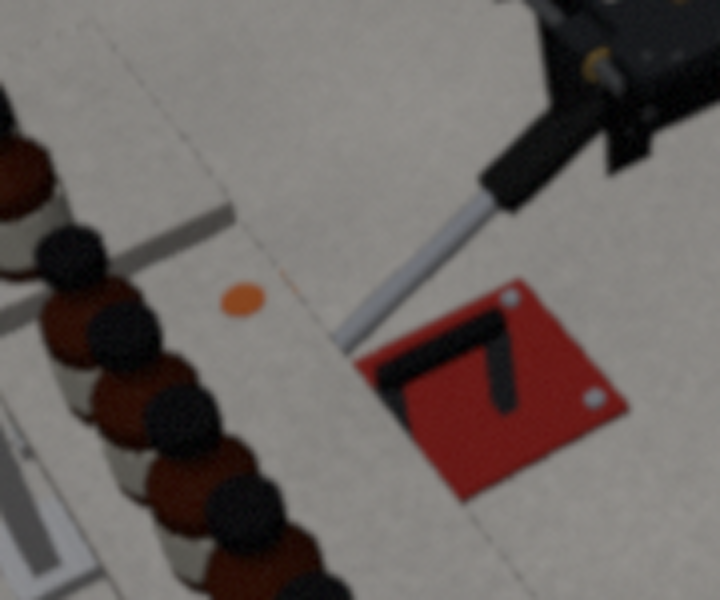

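View pics/10b.png

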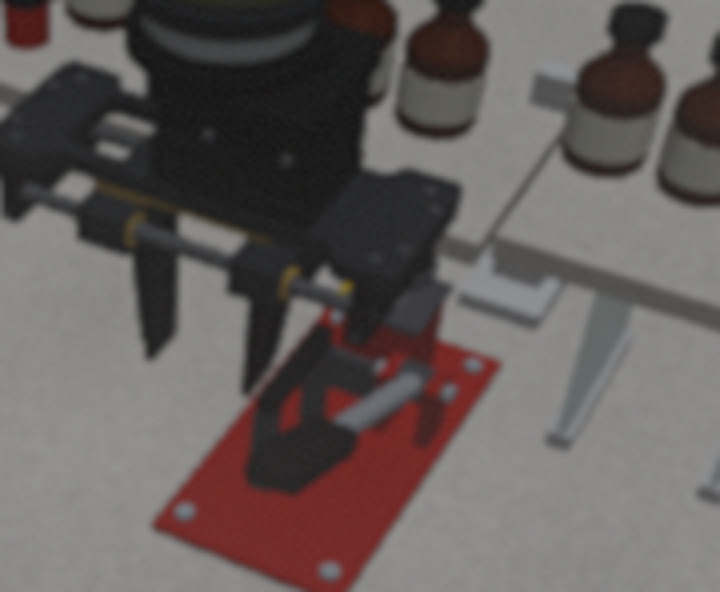

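View pics/10wrist.png

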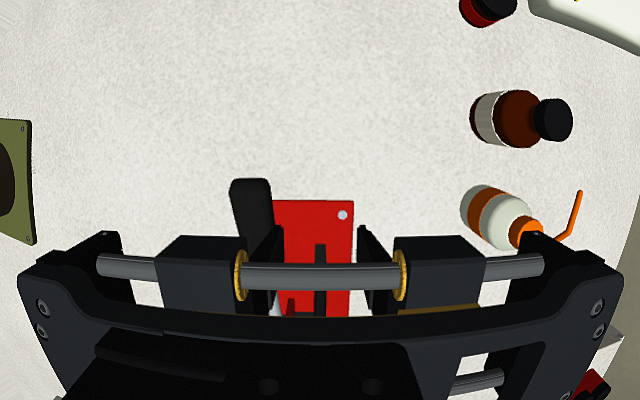

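```bash
cat > m5.py <<'E'
from h import *
import pickle
from scipy.optimize import least_squares
D=pickle.load(open('d5.pkl','rb'));C=D['scene'];S=D['side'];Wc=D['wrist']
g=lambda a,b:(150+a/4-.375,150+b/4-.375); w=lambda a,b:(280+a/4-.375,80+b/3.7-.37)
F=[(C,g(631,408),(-170,55,8)),(C,g(522,278),(-170,-55,8)),(C,g(500,317),(-120,18,82)),(C,g(387,372),(-50,18,82)),
(S,w(500,362),(45,-55,8)),(S,w(152,527),(-170,55,8)),(Wc,(354,201),(-170,55,8))]
def Wd(q,P):
    a=q[2];return np.array([q[0]+np.cos(a)*P[0]-np.sin(a)*P[1],q[1]+np.sin(a)*P[0]+np.cos(a)*P[1],P[2]])
def f(q): return np.concatenate([proj(p,Wd(q,P),p is Wc)[0]-uv for p,uv,P in F])
r=least_squares(f,[565,-112,-1.4],loss='soft_l1');q=r.x
print(q[:2],np.degrees(q[2]));print(np.round(f(q),1))
press=Wd(q,(-182,-30,134));print('press',press)
print('down',Wd(q,(-207,-30,46)))
E
python3 m5.py
```

```text
[ 568.77953093 -113.76742003] -79.56663412727497
[ 1.2 -1.   0.1 -1.   1.4 -1.8 -1.7  0.9  0.6 -1.9 -0.5 -1.9 -0.   0.1]
press [506.31682121  59.79066792 134.        ]
down [501.78952392  84.37732242  46.        ]
```

```bash
python3 -c "
from h import *
s=st();plan([505.8,60.8,339],jy=10.2)"
```

```text
{'time_s': 7.55, 'q': [1.58, -2.65, 109.47, -0.04, 73.11, -8.6], 'tool_pos': [552.11, 68.83, 354.99], 'ee_rot': [51.92, 89.93, -27.88], 'wrist_force': [0.96, -0.45, 0.04], 'opening': 42.78}
toolaxes(world cols)
 [[ 0.001  0.984  0.177]
 [-0.001  0.177 -0.984]
 [-1.     0.001  0.001]]
shift tool [ 15.9 -47.   -0.3]
spin -0.0
```

```bash
python3 -m jog '[{"xyz":[0,-15,0],"spin":0},{"xyz":[0,-32,0],"spin":0},{"xyz":[0,-47,0],"spin":0},{"xyz":[8,-47,0],"spin":0},{"xyz":[12,-47,0],"spin":0}]' 1 20
python3 - <<'E'
from h import *
import pickle
s=st();D={}
for n in ('scene','side','wrist'):
    p=manip.grab_frame(n); D[n]=p;cv2.imwrite(f'pics/11{n}.png',p['img'])
pickle.dump(D,open('d6.pkl','wb'))
cv2.imwrite('pics/11a.png',cv2.resize(D['scene']['img'][120:270,200:380],None,fx=4,fy=4,interpolation=cv2.INTER_CUBIC))
st()
E
```

```text
time_s: 8.05
tool_pos: [506.2, 58.6, 341.7]
ee_rot: [-39.3, 90.0, -119.3]
wrist_force: [-0.2, -0.8, -1.3]
opening: 8.1
{'time_s': 8.05, 'q': [0.57, -8.16, 115.91, -0.02, 72.27, -9.38], 'tool_pos': [506.18, 58.6, 341.69], 'ee_rot': [-39.27, 89.98, -119.32], 'wrist_force': [-0.22, -0.77, -1.32], 'opening': 8.13}
{'time_s': 8.2, 'q': [0.62, -8.11, 115.85, -0.01, 72.33, -9.37], 'tool_pos': [506.46, 59.1, 341.8], 'ee_rot': [-93.46, 89.93, -173.46], 'wrist_force': [0.1, 0.39, 1.03], 'opening': 1.49}
```

View pics/11a.png

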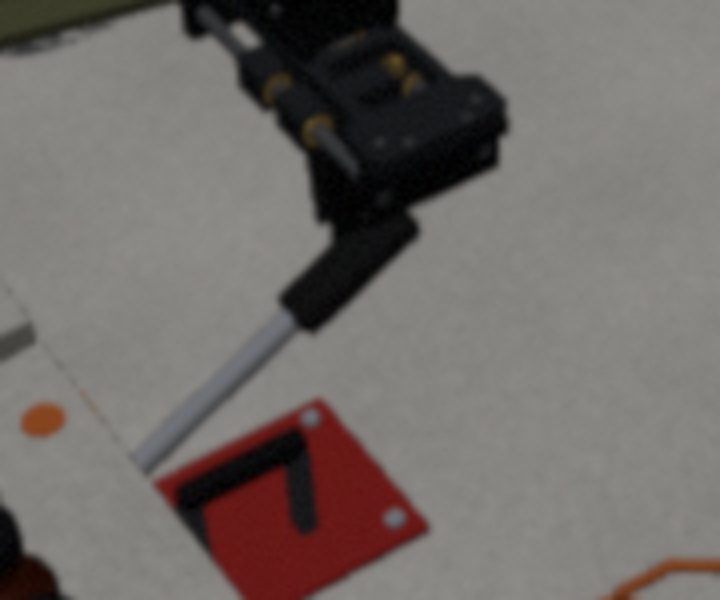

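View pics/11wrist.png

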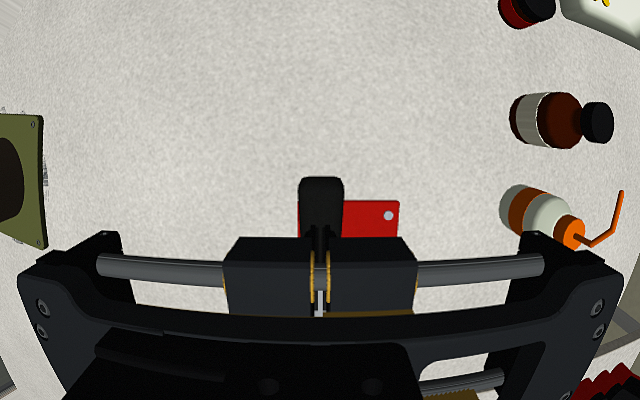

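View pics/11side.png

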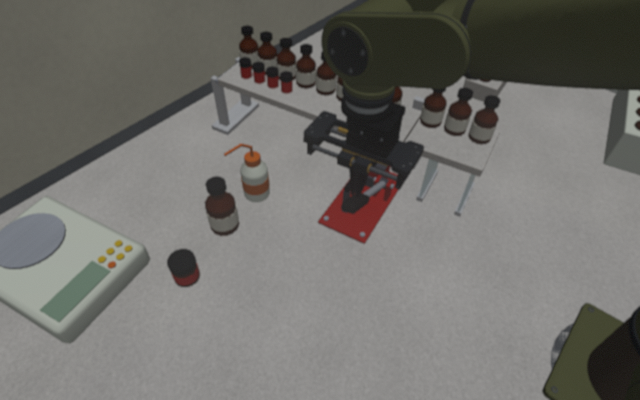

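```bash
python3 -m jog '[{"xyz":[14,0,-3],"spin":0},{"xyz":[36,0,-11],"spin":0},{"xyz":[58,0,-19],"spin":0},{"xyz":[78,0,-24],"spin":0},{"xyz":[92,0,-26],"spin":0}]'; python3 -m jog '[{"xyz":[4,0,-0.3],"spin":0},{"xyz":[7,0,-0.3],"spin":0},{"xyz":[7,0,-0.3],"spin":0}]' ; python3 -m jog '[{"xyz":[2,0,0],"spin":0},{"xyz":[2,0,0],"spin":0}]'
```

```text
time_s: 8.7
tool_pos: [501.8, 85.5, 249.2]
ee_rot: [38.5, 90.0, -41.4]
wrist_force: [1.5, -1.8, 3.2]
opening: 0.8
time_s: 9.0
tool_pos: [501.4, 85.4, 243.6]
ee_rot: [-119.1, 89.9, 160.9]
wrist_force: [-2.5, 1.4, 2.9]
opening: 0.8
time_s: 9.2
tool_pos: [501.7, 85.3, 242.1]
ee_rot: [95.7, 89.9, 15.7]
wrist_force: [-0.9, 1.7, 4.0]
opening: 0.6
```

```bash
python3 -m jog '[{"xyz":[2,0,0],"spin":0},{"xyz":[2,0,0],"spin":0}]'; python3 -m jog '[{"xyz":[1.5,0,0],"spin":0},{"xyz":[1.5,0,0],"spin":0}]';python3 -m jog '[{"xyz":[1.5,0,0],"spin":0},{"xyz":[1.5,0,0],"spin":0}]'
```

```text
time_s: 9.4
tool_pos: [501.7, 85.4, 239.8]
ee_rot: [92.6, 89.9, 12.6]
wrist_force: [-1.2, 1.4, 3.4]
opening: 0.6
time_s: 9.6
tool_pos: [501.7, 85.4, 238.2]
ee_rot: [92.0, 89.9, 12.0]
wrist_force: [-0.7, 1.8, 4.0]
opening: 0.4
time_s: 9.8
tool_pos: [501.7, 85.4, 236.6]
ee_rot: [93.0, 89.9, 13.0]
wrist_force: [0.1, 1.3, 3.1]
opening: 0.5
```

```bash
python3 -m jog '[{"xyz":[-24,0,1.5],"spin":0},{"xyz":[-48,0,7],"spin":0},{"xyz":[-70,0,15],"spin":0},{"xyz":[-92,0,23],"spin":0},{"xyz":[-102,0,26],"spin":0}]'
python3 - <<'E'
from h import *
p=manip.grab_frame('scene');cv2.imwrite('pics/12a.png',cv2.resize(p['img'][120:270,200:380],None,fx=4,fy=4,interpolation=cv2.INTER_CUBIC))
st()
E
```

```text
time_s: 10.3
tool_pos: [506.3, 59.1, 340.2]
ee_rot: [61.6, 89.9, -18.4]
wrist_force: [0.4, 1.0, 0.0]
opening: 0.5
{'time_s': 10.35, 'q': [0.62, -8.12, 115.93, -0.04, 71.98, -9.35], 'tool_pos': [506.63, 59.06, 341.09], 'ee_rot': [70.55, 89.79, -9.46], 'wrist_force': [0.8, 0.22, 0.9], 'opening': 0.77}
```

View pics/12a.png

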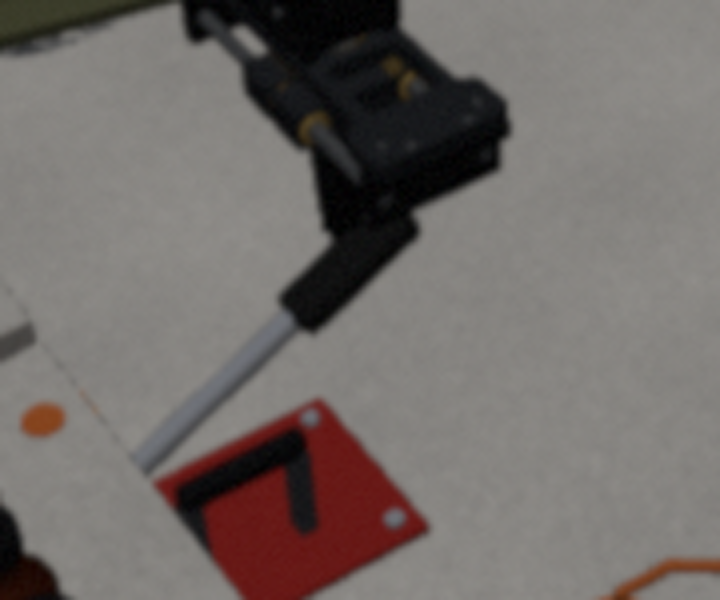

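```bash
python3 -m jog '[{"xyz":[12,0,-3],"spin":0},{"xyz":[35,0,-11],"spin":0},{"xyz":[58,0,-20],"spin":0},{"xyz":[80,0,-25],"spin":0},{"xyz":[98,0,-26],"spin":0}]'; python3 -m jog '[{"xyz":[5,0,0],"spin":0},{"xyz":[5,0,0],"spin":0}]'
```

```text
time_s: 10.85
tool_pos: [500.3, 86.1, 237.1]
ee_rot: [-97.1, 89.8, -177.0]
wrist_force: [0.8, -2.2, 3.0]
opening: 0.6
time_s: 11.05
tool_pos: [500.8, 86.0, 235.0]
ee_rot: [-102.4, 89.7, 177.7]
wrist_force: [-7.9, 1.5, 13.9]
opening: 0.6
```

```bash
python3 -m jog '[{"xyz":[-24,0,1.5],"spin":0},{"xyz":[-48,0,7],"spin":0},{"xyz":[-70,0,15],"spin":0},{"xyz":[-92,0,23],"spin":0},{"xyz":[-104,0,26],"spin":0}]'; python3 -m jog '[{"xyz":[0,0,0],"spin":0},{"xyz":[0,0,0],"spin":0}]';python3 - <<'E'
from h import *
p=manip.grab_frame('scene');cv2.imwrite('pics/13a.png',cv2.resize(p['img'][120:270,200:380],None,fx=4,fy=4,interpolation=cv2.INTER_CUBIC))
p=manip.grab_frame('side');cv2.imwrite('pics/13b.png',cv2.resize(p['img'][80:250,280:460],None,fx=4,fy=3.5,interpolation=cv2.INTER_CUBIC))
st()
E
```

```text
time_s: 11.55
tool_pos: [505.8, 59.7, 339.1]
ee_rot: [-97.2, 89.9, -177.2]
wrist_force: [-0.3, -0.3, 0.5]
opening: 0.4
time_s: 11.75
tool_pos: [505.5, 60.0, 337.6]
ee_rot: [-104.6, 89.8, 175.4]
wrist_force: [-1.0, 0.7, -0.7]
opening: 0.1
{'time_s': 11.85, 'q': [0.73, -7.97, 116.17, 0.01, 72.0, -9.32], 'tool_pos': [505.37, 60.07, 337.35], 'ee_rot': [-102.43, 89.79, 177.62], 'wrist_force': [-0.58, 0.06, -1.07], 'opening': 0.59}
```

View pics/13a.png

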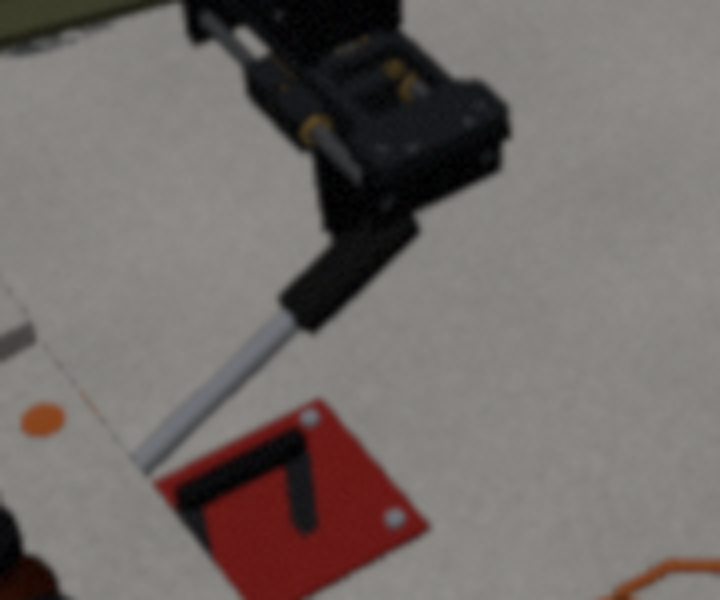

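View pics/13b.png

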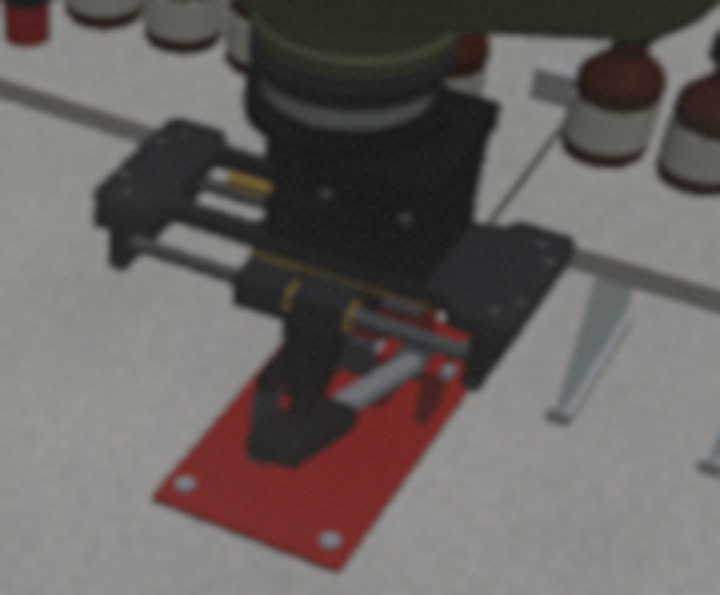

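```bash
python3 -m jog '[{"xyz":[12,0,-3],"spin":0},{"xyz":[35,0,-11],"spin":0},{"xyz":[58,0,-20],"spin":0},{"xyz":[82,0,-25],"spin":0},{"xyz":[98,0,-26],"spin":0}]'; python3 -m jog '[{"xyz":[3,0,0],"spin":0},{"xyz":[3,0,0],"spin":0}]'
```

```text
time_s: 12.35
tool_pos: [501.2, 86.0, 239.7]
ee_rot: [42.8, 90.0, -37.2]
wrist_force: [-0.2, -0.8, 5.4]
opening: 0.0
time_s: 12.55
tool_pos: [501.0, 85.7, 237.9]
ee_rot: [-110.7, 89.8, 169.3]
wrist_force: [-2.8, 1.6, 5.7]
opening: 0.6
```

```bash
python3 -m jog '[{"xyz":[1,0,0],"spin":0}]'
python3 - <<'E'
from h import *
import pickle
p=manip.grab_frame('scene');pickle.dump(p,open('s3.pkl','wb'))
st()
E
python3 -m jog '[{"xyz":[-24,0,1.5],"spin":0},{"xyz":[-48,0,7],"spin":0},{"xyz":[-70,0,15],"spin":0},{"xyz":[-92,0,23],"spin":0},{"xyz":[-103,0,26],"spin":0}]'; python3 -m jog '[{"xyz":[0,0,0],"spin":0},{"xyz":[0,0,0],"spin":0}]';python3 - <<'E'
from h import *
import pickle
p=manip.grab_frame('scene');pickle.dump(p,open('s3u.pkl','wb'))
st()
def dot(p,x,y,w,h):
    im=p['img'][y:y+h,x:x+w]; hsv=cv2.cvtColor(im,cv2.COLOR_BGR2HSV)
    m=((hsv[...,0]<14)&(hsv[...,1]>110)&(hsv[...,2]>110)).astype(np.uint8)
    n,l,s,c=cv2.connectedComponentsWithStats(m)
    return [(s[i][4],np.round(c[i]+[x,y],2)) for i in range(1,n) if s[i][4]>8]
for f in ('s3.pkl','s3u.pkl'): print(dot(pickle.load(open(f,'rb')),195,205,40,40))
print(proj(p,[565.4,-112,[149][0]]),proj(p,[565.4,-112,159]))
E
```

```text
time_s: 12.65
tool_pos: [501.1, 85.6, 237.9]
ee_rot: [-114.8, 89.9, 165.2]
wrist_force: [-3.4, 1.0, 4.4]
opening: 0.6
{'time_s': 12.7, 'q': [3.63, -1.15, 120.29, 0.06, 60.98, -6.41], 'tool_pos': [501.11, 85.59, 237.86], 'ee_rot': [-118.28, 89.87, 161.73], 'wrist_force': [-2.87, 2.05, 5.71], 'opening': 0.95}
time_s: 13.2
tool_pos: [506.3, 59.2, 343.0]
ee_rot: [77.2, 89.8, -2.8]
wrist_force: [-0.6, 0.5, 0.4]
opening: 0.4
time_s: 13.4
tool_pos: [505.6, 59.8, 339.6]
ee_rot: [-105.5, 89.9, 174.5]
wrist_force: [0.1, 0.4, -0.9]
opening: 0.3
{'time_s': 13.45, 'q': [0.71, -8.07, 116.09, 0.01, 72.12, -9.32], 'tool_pos': [505.47, 59.91, 339.05], 'ee_rot': [-101.76, 89.86, 178.28], 'wrist_force': [0.09, 0.64, -0.52], 'opening': 0.79}
[(np.int32(64), array([209.81, 223.27]))]
[(np.int32(65), array([210.12, 223.71]))]
[[210.91500094 224.87565316]] [[209.9409607  221.18840105]]
```

Run:
```python
from h import *
import pickle
D=pickle.load(open('d0.pkl','rb'));S=D['side']
g=cv2.cvtColor(S['img'],cv2.COLOR_BGR2GRAY).astype(float)
def edge(cols,f,w=5):
    out=[]
    for c in cols:
        r0=int(round(f(c)));seg=g[r0-w:r0+w+1,c];d=-(seg[1:]-seg[:-1]); d=np.clip(d,0,None)
        if d.max()<6: continue
        k=d.argmax();lo=max(0,k-1);hi=min(len(d),k+2)
        out.append((c,r0-w+.5+(np.arange(lo,hi)*d[lo:hi]).sum()/d[lo:hi].sum()))
    return np.array(out)
fx=lambda c:143.4+(c-404)*(28/76.8)   # fixed guess
a=edge(range(410,477),fx)
ti=lambda c:136.5+(c-375)*0.36
b=edge(range(345,397),ti,4)
for n,e in (('fixed',a),('tier',b)):
    p=np.polyfit(e[:,0],e[:,1],1)
    for _ in range(3):
        r=e[:,1]-np.polyval(p,e[:,0]); e=e[abs(r)<.8]; p=np.polyfit(e[:,0],e[:,1],1)
    print(n,len(e),p,np.polyval(p,[375,400,402,405,440]),np.std(e[:,1]-np.polyval(p,e[:,0])))
for P in ([513,-101,155],[513,-101,145]): print(proj(S,P))
big=cv2.resize(S['img'][105:185,330:490],None,fx=5,fy=5,interpolation=cv2.INTER_CUBIC)
cv2.imwrite('pics/14.png',big)
C=D['scene'];cv2.imwrite('pics/14c.png',cv2.resize(C['img'][170:260,160:260],None,fx=6,fy=6,interpolation=cv2.INTER_CUBIC))
```

```text
fixed 67 [0.34657093 3.31947883] [133.28357687 141.94785007 142.64099193 143.68070471 155.8106872 ] 0.1779104793177067
tier 52 [ 0.36931605 -1.40231858] [137.09120063 146.32410191 147.06273401 148.17068216 161.09674396] 0.22799487667857418
[[403.04477652 142.51344405]]
[[402.26002342 146.42319037]]
```

View pics/14.png

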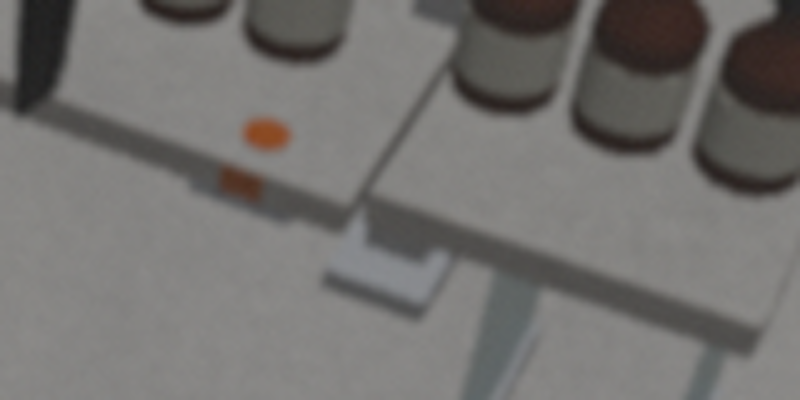

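View pics/14c.png

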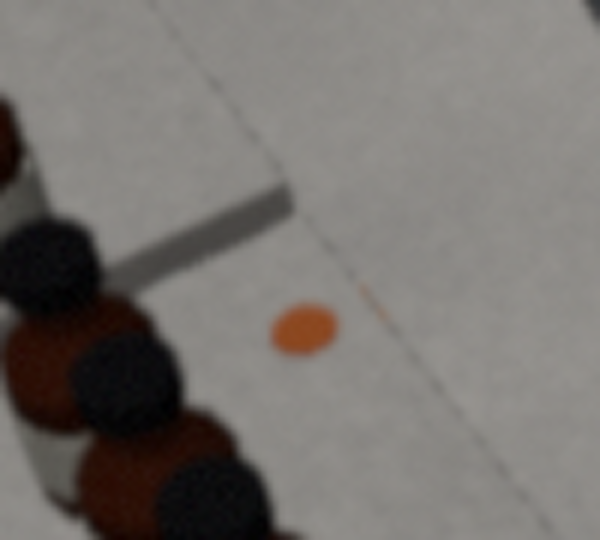

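```bash
python3 -m jog '[{"xyz":[12,0,-3],"spin":0},{"xyz":[33,0,-11],"spin":0},{"xyz":[53,0,-18],"spin":0},{"xyz":[68,0,-22],"spin":0},{"xyz":[76,0,-23.5],"spin":0}]'; python3 -m jog '[{"xyz":[1,0,0],"spin":0},{"xyz":[1,0,0],"spin":0},{"xyz":[1,0,0],"spin":0}]'
cat > chk.py <<'E'
from h import *
import pickle,sys
def dot(p,x,y,w,h):
    im=p['img'][y:y+h,x:x+w]; hsv=cv2.cvtColor(im,cv2.COLOR_BGR2HSV)
    m=((hsv[...,0]<14)&(hsv[...,1]>110)&(hsv[...,2]>110)).astype(np.uint8)
    n,l,s,c=cv2.connectedComponentsWithStats(m)
    return [(s[i][4],np.round(c[i]+[x,y],2)) for i in range(1,n) if s[i][4]>8]
D={n:manip.grab_frame(n) for n in ('scene','side')}
pickle.dump(D,open(f'{sys.argv[1]}.pkl','wb'))
d=dot(D['scene'],195,200,40,45);print('dot',d,'raise',[(224.52-x[1][1])/.3687 for x in d])
cv2.imwrite(f'pics/{sys.argv[1]}.png',np.vstack([cv2.resize(D['scene']['img'][170:240,160:280],None,fx=4,fy=4,interpolation=cv2.INTER_CUBIC),cv2.resize(D['side']['img'][100:170,380:500],None,fx=4,fy=4,interpolation=cv2.INTER_CUBIC)]))
st()
E
python3 chk.py h1
```

```text
time_s: 13.95
tool_pos: [501.7, 83.4, 262.9]
ee_rot: [-103.1, 89.9, 177.0]
wrist_force: [2.1, 0.4, 5.0]
opening: 0.3
time_s: 14.25
tool_pos: [501.7, 82.9, 263.9]
ee_rot: [-116.7, 89.9, 163.3]
wrist_force: [-2.1, 2.0, 4.6]
opening: 0.1
dot [(np.int32(65), array([209.48, 221.29]))] raise [np.float64(8.760509899647458)]
{'time_s': 14.35, 'q': [3.32, -3.24, 119.46, 0.03, 63.84, -6.7], 'tool_pos': [501.67, 82.87, 263.91], 'ee_rot': [-120.31, 89.94, 159.71], 'wrist_force': [-1.82, 1.15, 3.54], 'opening': 0.49}
```

View pics/h1.png

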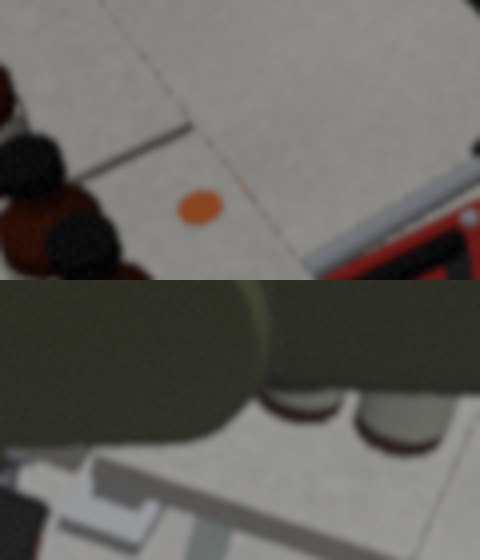

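Run:
```python
from h import *
import pickle
A=pickle.load(open('d0.pkl','rb'))['scene'];B=pickle.load(open('h1.pkl','rb'))['scene']
for n,p in (('0',A),('h1',B)):
    g=cv2.cvtColor(p['img'],cv2.COLOR_BGR2GRAY).astype(float); T=[]
    for c in range(184,206):
        r=int(round(204+(207-c)*0.44)); seg=g[r-6:r+13,c]; base=np.median(np.r_[seg[:3],seg[-4:]])
        T.append(np.clip(base-seg,0,None).sum())
    depth=max(g.max(),0)
    seg=g[199:216,200]; print(n,np.round(np.mean(T),1),np.round(seg))
for z in (155,145): print(proj(A,[512,-103,z]),proj(A,[515,-103,z]),proj(A,[517,-103,z]))
```

```text
0 393.8 [138. 136. 135. 130. 112.  89.  75.  72.  72.  72.  82. 107. 127. 135.
 137. 138. 137.]
h1 162.5 [134. 132. 130. 125. 108.  86.  80.  99. 121. 130. 133. 133. 134. 132.
 135. 136. 139.]
[[206.94353308 201.26351938]] [[207.39419737 202.33457625]] [[207.69570751 203.05115069]]
[[207.89997865 204.95588564]] [[208.34888572 206.02576172]] [[208.64921131 206.74152491]]
```

```bash
python3 -m jog '[{"xyz":[4,0,-0.3],"spin":0},{"xyz":[8,0,-0.7],"spin":0},{"xyz":[12,0,-1],"spin":0},{"xyz":[12,0,-1],"spin":0},{"xyz":[12,0,-1],"spin":0}]'; python3 -m jog '[{"xyz":[0,0,0],"spin":0},{"xyz":[0,0,0],"spin":0},{"xyz":[0,0,0],"spin":0}]';python3 chk.py h2
python3 - <<'E'
from h import *
import pickle
for f in ('d0','h1','h2'):
    p=pickle.load(open(f+'.pkl','rb'))['scene']
    g=cv2.cvtColor(p['img'],cv2.COLOR_BGR2GRAY).astype(float); T=[]
    for c in range(186,206):
        r=int(round(204+(207-c)*0.44)); seg=g[r-6:r+13,c]; base=np.interp(np.arange(19),[1,17],[seg[:3].mean(),seg[-3:].mean()])
        T.append((base-seg).sum()/65)
    print(f,np.mean(T),np.std(T))
E
```

```text
time_s: 14.85
tool_pos: [501.8, 83.9, 251.5]
ee_rot: [-146.5, 90.0, 133.5]
wrist_force: [-2.0, 3.1, 5.1]
opening: 0.6
time_s: 15.15
tool_pos: [501.7, 83.9, 251.7]
ee_rot: [96.3, 90.0, 16.4]
wrist_force: [-1.1, 2.6, 4.7]
opening: 0.0
dot [(np.int32(64), array([209.42, 220.8 ]))] raise [np.float64(10.089503661513422)]
{'time_s': 15.25, 'q': [3.44, -2.26, 119.85, 0.0, 62.41, -6.59], 'tool_pos': [501.75, 83.88, 251.66], 'ee_rot': [121.48, 90.0, 41.5], 'wrist_force': [-1.36, 3.46, 4.41], 'opening': 0.57}
d0 4.870641025641026 0.8115092857395731
h1 0.4461538461538465 1.6180923582059266
h2 -0.33641025641025674 1.8646353416325019
```

View pics/h2.png

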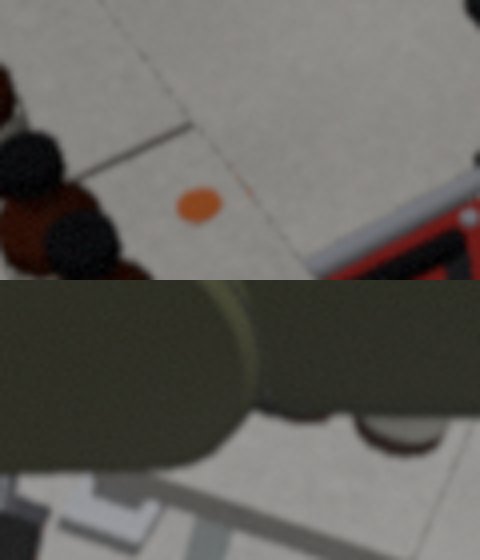

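Run:
```python
from h import *
import pickle
for f in ('d0','h1','h2'):
    p=pickle.load(open(f+'.pkl','rb'))['scene']
    g=cv2.cvtColor(p['img'],cv2.COLOR_BGR2GRAY).astype(float); T=[]
    for c in range(194,205):
        r=int(round(204+(207-c)*0.44)); seg=g[r-6:r+11,c]; base=np.interp(np.arange(17),[0.5,15.5],[seg[:2].mean(),seg[-2:].mean()])
        T.append((base-seg).sum()/65)
    print(f,np.mean(T),np.std(T))
p=pickle.load(open('h2.pkl','rb'))['scene'];cv2.imwrite('pics/15.png',cv2.resize(p['img'][175:265,160:290],None,fx=6,fy=6,interpolation=cv2.INTER_CUBIC))
S=pickle.load(open('d0.pkl','rb'))['side']
cv2.imwrite('pics/15s.png',cv2.resize(S['img'][105:155,395:430],None,fx=14,fy=12,interpolation=cv2.INTER_CUBIC))
```

```text
d0 6.004545454545454 0.2684495067224809
h1 1.8828671328671327 0.3378585045746284
h2 1.0916083916083916 0.3774465402578278
```

View pics/15.png

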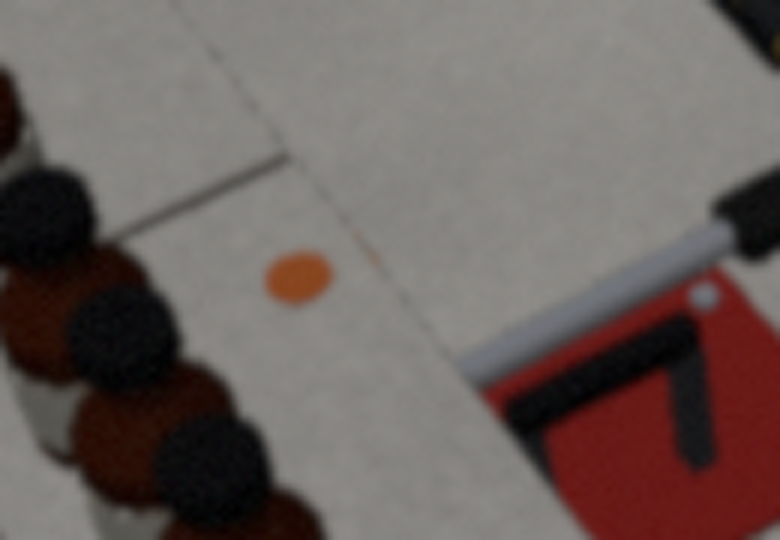

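View pics/15s.png

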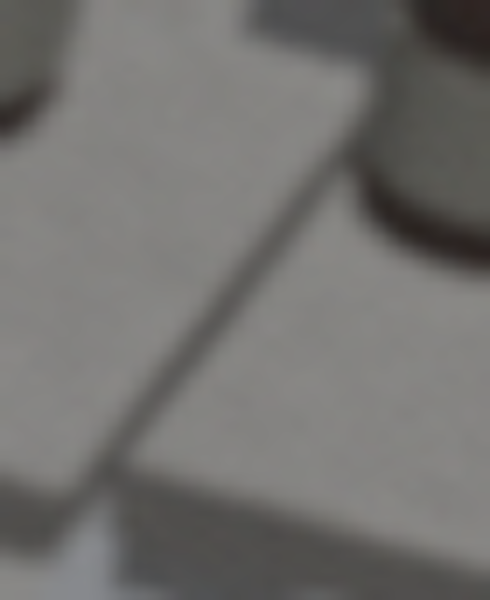

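```bash
python3 -c "
from h import *
st(); print(manip.hand_in()); st()"
```

```text
{'time_s': 15.25, 'q': [3.44, -2.26, 119.85, 0.0, 62.41, -6.59], 'tool_pos': [501.75, 83.88, 251.66], 'ee_rot': [121.48, 90.0, 41.5], 'wrist_force': [-1.36, 3.46, 4.41], 'opening': 0.57}
the job is handed in; nothing more can be done
None
the job is handed in; nothing more can be done
```

I stood the jack under the orange-marked lift point, gave it three full strokes, and handed the job in at 15.3 s. At hand-in I was holding a fourth stroke part way down (about 0.44 rad). By my camera checks the tier is flush to within about 1.5 mm. `hand_in` reported no verdict.

**Last checks**
- **Saddle position:** the image fit put the saddle about 4 mm from the lift point, and the arm position at placing put it about 1 mm away. The limit is 12 mm. The jack did not shift visibly during pumping.
- **Holding force:** the wrist read about 4.4 N upward, so I was pressing the handle with roughly that. The gripper was over the handle, clear of the tier.
- **Load on the saddle:** I could not measure this directly. The tier rising and staying up with each notch is my evidence that the jack carries it.
- **Height:** the orange dot rose 10.1 mm, which is about 11.1 mm at the tier end. The sag measured from the side picture was about 10.5 mm, so the tier end would be about 0.5 mm high.

**Checks that disagreed**
- **Gap strip:** the dark strip between the boards in the scene picture gave between flush and 1.4 mm too high, depending on the assumed gap.
- **Notch count:** reckoning from the ratchet notches gave flush or slightly low.
- **First height estimate:** my early camera estimate of the sagging tier was about 7 mm higher than where the saddle met it, so I did not use it.

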